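# Seat the cookie press's die plate and stow its discs

### The job

Finish putting the washed cookie press back together: tighten the four wing nuts on its die plate by half a turn clockwise each, in cross order (give one nut its full half turn, next the one diagonally opposite, then the other two), so that the plate seats evenly. Put every loose steel disc into the orange caddy and press the caddy's cover down until its catch snaps and holds it fully shut. Leave everything else on the counter where it is.

Things in the scene. Friction and masses are not known exactly. Their poses are not given: they have to be found in the camera images.
- press: Aluminium cookie press, fixed to the counter, standing nose up on a round black foot: barrel 96 mm in diameter, on top of it a 132 x 132 mm square flange whose upper face is 115 mm above the counter. A handle with a red press-button points along its own +x to 165 mm from the axis, 30 to 85 mm above the counter. Origin: centre of the foot on the counter; z up. Four studs stand at (x, y) = (+-48, +-48) mm in its frame.
- die_plate: Square steel die plate, 132 x 132 x 6 mm, edges parallel to the press's x and y, held over a black gasket on the flange by the four wing nuts. Origin: centre of its underside, 119 mm above the counter at the start, 117 mm when all four nuts have had their half turn. z is its upright axis; it leans slightly towards whichever nuts are tighter.
- nut_a (a joint): Turning angle of the brass wing nut A about its upright stud, rad: 0 at the start (finger-tight), grows as it is turned clockwise seen from above (tightening). Opposite nut: C, diagonally across the plate. A half turn is 3.14. It stays where it is left; turning takes about 0.15 N m (stiff but hand-tight), and it sinks 2 mm per half turn.
- nut_a_grip (a point): Point on the axis of wing nut A, which sits at (+48, +48) mm in the press's frame. Its two flat round ears stand side by side as one upright web to pinch from above: 46 mm long along the point's own x (this x turns with the nut), 10 mm thick along its y, from 19 mm below this point to 7 mm above it. Below that a round hub 23 mm across, 10 mm high, stands on the die plate, whose face lies 29 mm below this point. Red paint marks the +x ear. Nuts stand 96 mm apart.
- nut_b (a joint): Turning angle of the brass wing nut B about its upright stud, rad: 0 at the start (finger-tight), grows as it is turned clockwise seen from above (tightening). Opposite nut: D, diagonally across the plate. A half turn is 3.14. It stays where it is left; turning takes about 0.15 N m (stiff but hand-tight), and it sinks 2 mm per half turn.
- nut_b_grip (a point): Point on the axis of wing nut B, which sits at (-48, +48) mm in the press's frame. Its two flat round ears stand side by side as one upright web to pinch from above: 46 mm long along the point's own x (this x turns with the nut), 10 mm thick along its y, from 19 mm below this point to 7 mm above it. Below that a round hub 23 mm across, 10 mm high, stands on the die plate, whose face lies 29 mm below this point. Red paint marks the +x ear. Nuts stand 96 mm apart.
- nut_c (a joint): Turning angle of the brass wing nut C about its upright stud, rad: 0 at the start (finger-tight), grows as it is turned clockwise seen from above (tightening). Opposite nut: A, diagonally across the plate. A half turn is 3.14. It stays where it is left; turning takes about 0.15 N m (stiff but hand-tight), and it sinks 2 mm per half turn.
- nut_c_grip (a point): Point on the axis of wing nut C, which sits at (-48, -48) mm in the press's frame. Its two flat round ears stand side by side as one upright web to pinch from above: 46 mm long along the point's own x (this x turns with the nut), 10 mm thick along its y, from 19 mm below this point to 7 mm above it. Below that a round hub 23 mm across, 10 mm high, stands on the die plate, whose face lies 29 mm below this point. Red paint marks the +x ear. Nuts stand 96 mm apart.
- nut_d (a joint): Turning angle of the brass wing nut D about its upright stud, rad: 0 at the start (finger-tight), grows as it is turned clockwise seen from above (tightening). Opposite nut: B, diagonally across the plate. A half turn is 3.14. It stays where it is left; turning takes about 0.15 N m (stiff but hand-tight), and it sinks 2 mm per half turn.
- nut_d_grip (a point): Point on the axis of wing nut D, which sits at (+48, -48) mm in the press's frame. Its two flat round ears stand side by side as one upright web to pinch from above: 46 mm long along the point's own x (this x turns with the nut), 10 mm thick along its y, from 19 mm below this point to 7 mm above it. Below that a round hub 23 mm across, 10 mm high, stands on the die plate, whose face lies 29 mm below this point. Red paint marks the +x ear. Nuts stand 96 mm apart.
- caddy: Orange plastic caddy, fixed, open at the top: outside 170 (x) x 230 (y) x 56 mm (z), walls and floor 5 mm. Origin: centre of its underside on the counter; its front (-x, with a white sliding door that stays shut) looks towards the robot. The cover's hinge runs along y on the far (+x) top edge.
- cover (a joint): Opening angle of the caddy's cover, rad: 0 = fully shut and held by the catch, 1.57 = upright, limit 2.0 (leaning back, away from the robot). The hinge is stiff: the cover stays wherever it is left (about 1 N at its free edge moves it). While closing, a bead on its front lip meets a sprung catch on the caddy's front wall at about 0.085 rad and must be pressed past it with about 6 to 8 N at the front edge; past about 0.04 rad it snaps down to 0 and is held.
- cover_hinge (a point): Middle of the cover's hinge line, 56 mm above the counter, 85 mm along the caddy's +x from its origin. The cover is a flat panel 170 mm (from hinge to front edge) x 230 mm x 6 mm with a 70 mm wide finger tab that reaches 15 mm beyond the front edge and carries a 21 mm lip pointing down.
- cover_tab (a point): Point on the cover's outer (upper) face, in the middle of its front edge beside the finger tab, 170 mm from the hinge: where to press it shut. Shut, it lies 62 mm above the counter.
- disc_0: Loose steel forming disc, 46 mm in diameter, 10 mm thick, about 50 g, its cut-out a five-armed star. Lies flat on the counter at the start. Origin: centre of its underside. It may be absent.
- disc_1: Loose steel forming disc, 46 mm in diameter, 10 mm thick, about 50 g, its cut-out a flower of round holes. Lies flat on the counter at the start. Origin: centre of its underside. It may be absent.
- disc_2: Loose steel forming disc, 46 mm in diameter, 10 mm thick, about 50 g, its cut-out four parallel bars. Lies flat on the counter at the start. Origin: centre of its underside. It may be absent.
- disc_3: Loose steel forming disc, 46 mm in diameter, 10 mm thick, about 50 g, its cut-out a fir tree. Lies flat on the counter at the start. Origin: centre of its underside. It may be absent.
- plate: White melamine side plate, 140 mm across, 16 mm high. Loose bystander: leave alone. Origin: centre of its underside.
- spatula: Spatula with grey handle and red hard-silicone blade, 210 mm long, 52 mm wide at the blade, 16 mm high, lying nearest the robot. Loose bystander: leave alone. Origin: middle of its length.
- sprinkles: Glass jar with a yellow lid, 56 mm across, 100 mm high. Loose bystander: leave alone. Origin: centre of its underside.
- measure: Steel measuring cup with a short level handle, 72 mm across, 60 mm high. Loose bystander: leave alone. Origin: centre of its underside.
- cutter: Round copper cookie cutter, 68 mm across, 22 mm high. Loose bystander: leave alone. Origin: centre of its underside.
Things that resemble listed ones, but are neither listed nor needed, are in the scene too. What is shaped like the disc_2 but yellow is not meant.

How it is judged:
On the way, in this order (a step that is already met when the one before it is completed fails the run):
1. two diagonally opposite nuts have had their half turn (((value of joint nut_a between 2.7 and 3.6 rad and value of joint nut_c between 2.7 and 3.6 rad) or (value of joint nut_b between 2.7 and 3.6 rad and value of joint nut_d between 2.7 and 3.6 rad))), for 0.2 s.
2. all four nuts have had their half turn (value of joint nut_a between 2.7 and 3.6 rad and value of joint nut_b between 2.7 and 3.6 rad and value of joint nut_c between 2.7 and 3.6 rad and value of joint nut_d between 2.7 and 3.6 rad), for 0.2 s.
At the end, for the whole second after the job is handed in: Every nut stands half a turn (3.14 rad, give or take 0.45) clockwise from its start and the die plate is level within 0.006 rad; every disc present lies inside the caddy at rest; the cover is shut and held by its catch (within 0.025 rad) (all of step 2 and angle between die_plate's own z axis and vertical below 0.006 rad and x of disc_0 in the frame of caddy between -0.082 and 0.082 m and y of disc_0 in the frame of caddy between -0.112 and 0.112 m and z of disc_0 in the frame of caddy between 0.002 and 0.045 m and x of disc_1 in the frame of caddy between -0.082 and 0.082 m and y of disc_1 in the frame of caddy between -0.112 and 0.112 m and z of disc_1 in the frame of caddy between 0.002 and 0.045 m and x of disc_2 in the frame of caddy between -0.082 and 0.082 m and y of disc_2 in the frame of caddy between -0.112 and 0.112 m and z of disc_2 in the frame of caddy between 0.002 and 0.045 m and x of disc_3 in the frame of caddy between -0.082 and 0.082 m and y of disc_3 in the frame of caddy between -0.112 and 0.112 m and z of disc_3 in the frame of caddy between 0.002 and 0.045 m and value of joint cover below 0.025 rad and linear speed of each of disc_0, disc_1, disc_2, disc_3 below 0.03 m/s); the robot touches nothing.
It fails at once if two neighbouring nuts have both been turned (by more than 0.8 rad) before the nut opposite either of them has had its half turn (2.5 rad): not cross order ((value of joint each of nut_a, nut_b above 0.8 rad and value of joint each of nut_c, nut_d below 2.5 rad) or (value of joint each of nut_b, nut_c above 0.8 rad and value of joint each of nut_d, nut_a below 2.5 rad) or (value of joint each of nut_c, nut_d above 0.8 rad and value of joint each of nut_a, nut_b below 2.5 rad) or (value of joint each of nut_d, nut_a above 0.8 rad and value of joint each of nut_b, nut_c below 2.5 rad)).
It fails at once if a nut was tightened far beyond its half turn (by more than 4.0 rad) (value of joint any of nut_a, nut_b, nut_c, nut_d above 4 rad).
It fails at once if a bystander was moved by more than 30 mm (distance of any of plate, spatula, sprinkles, measure, cutter from where it was at the start of the episode above 0.03 m).
Of disc_0, disc_1, disc_2, disc_3 only 2 to 4 are there at a start; the rules pass over those that are not, and their reading is None.
At some moment in a run one of disc_0, disc_1, disc_2, disc_3 may be knocked a few centimetres aside while the robot is not near it.
Once in a run the grip may slacken for a moment while it holds something.
It also fails if it takes over 210 s, if anything falls off the work surface, if the arm or the gripper's body presses on something with over 40 N, if the wrist force passes 120 N, or if a joint passes its speed limit or range.

### The arm

A 6-joint arm with a two-finger parallel gripper is mounted at the origin on the work surface. World frame = base frame: x ahead of the robot, y to its left, z up, the work surface at z = 0. Lengths are in m, angles in rad, forces in N, time in s.
With the tool pointing down it reaches from about 0.375 to 0.75 m from the base axis. Payload 9 kg.
Tool frame: the origin (TCP) lies midway between the tips of the shut fingers; the grasp point (between the pads) lies 19 mm behind it; y points along the fingers, z is the direction in which the jaws open and shut, and the axes are right-handed (so a half turn about y gives the same grasp; the last joint's range is limited). The gripper opens to 85 mm and grips with 20 to 120 N. Pads are 22 mm wide; open, the fingers measure 114 mm over their backs; the gripper's body (76 mm by 85 mm) begins 54 mm behind the grasp point. The pads swing forward as they close: fully open they stand 13 mm farther back than shut.
Start: joints at [-1.553, 0.104, 0.097, 1.564, 0, 1.353], TCP at [0.14, -0.583, 0.231] pointing down, gripper open.
Joint ranges: [-2.99, 2.99], [-0.84, 1.86], [-1.1, 1.16], [-1.84, 2.11], [-1.51, 1.56], [-3.14, 3.14]. Speed limits (rad/s): [2.22, 2.22, 2.57, 3.14, 3.14, 3.14].

### API

Orientations are given as a rotation vector (axis times angle).
In Python, from plant import sensors, vision, job, finder gives the robot as it stands.
- The arm moves only by the tool carry_out, never from a script. Its arguments are lists of equal length, an entry for each row: "travel": the shift along the tool's x, y, z in cm, a list of three; "rot": the turn, a rotation vector about the tool's x, y, z in degrees, a list of three; "gripper": the finger opening in cm, from 0 to 8.54. In form: {"travel": [[dx, dy, dz], ...], "rot": [[ax, ay, az], ...], "gripper": [gripper, ...]}. A call has 1 to 20 rows; each row is the pose to reach, as a shift and turn from the pose measured when the call began, along the tool's axes at that moment; what a row does not reach only later rows make up. A row lasts 1/10 s, in which the tool goes at most 50 mm and 8.59 degrees, less where a joint would pass 70% of its speed; a pose out of reach is approached as far as the arm can. A call with a gripper value outside its range is refused whole. The fingers move at their own pace and stop on an object; "newtons" is the grip in N (left out, the last holds). Time passes only in rows, so rows that repeat a pose let the fingers close. It gives the time, the measured TCP pose, the force and the opening at its end, in the units of the state.
- sensors.read_state(): the state, without advancing time (a new reading comes with each control period).
- vision.read_camera(name): name is "scene" or "side" or "wrist"; returns a dict with "color" (384x512x3 uint8, red, green, blue), "mtx" (3x3 intrinsics, pixels), "world_from_camera" (4x4, takes a point from camera to world coordinates); the wrist camera has in their place "T_tool_cam" (4x4, takes a point from camera to tool coordinates, whose origin is the TCP and whose axes are the tool frame's). Camera axes: x right, y up, looking along -z (the intrinsics and any distortion apply to the point x, -y, -z); pixel columns grow to the right and rows downward; lengths in m; the calibration is good to about 2 mm. A picture is of the moment at which its call begins: read the wrist's pose just before it. There is no depth.
- job.hand_in(): hands the job in, once; it reports no verdict.
Trained networks look in a picture, given as the dict that the camera call returned (one of the last four; its "shot" number tells which), for a name from the list of things; names that differ only in an ending like _2 or _b are one class to them, and where a whole thing is asked for, a point or a joint stands for the part that bears it (a point fixed in the world has none). Each returns a list of dicts, best first, with "p" (0 to 1); they miss things now and then, are a little off and sometimes report something else, mostly with a low value. They report only what shows in the picture. A call takes as long as a camera call. They do not tell look-alikes from the thing itself.
- finder.recognise(picture, label): "xy" ([column, row] in pixels, amid what is visible of it).
- finder.place_of(picture, label): "xy" ([column, row] in pixels: a listed point, or the origin of a listed thing).
The state is a dict: "t": time; "q": joint angles; "qd": joint speeds; "joint_torque": joint torques, N m; "eef_pos": TCP position; "tcp_rot": TCP orientation; "force": force on the tool from outside, world axes, zero at the start; "wrist_torque": the same for the moment, N m; "gripper_width": finger opening in m.
Only numpy, scipy, OpenCV 4.12 (cv2) and the standard library are available. Lean on these libraries where they do the work, as an engineer would, in place of code of your own. Each camera call takes 0.05 s, during which the arm holds its last target.

## Working session

There is one attempt and no reset: what is moved stays moved. The work goes in short steps, Python scripts to look and compute and a tool call to move; the robot and the scene stay as the last step left them, time stands still between calls to the robot, and variables do not carry over. Pictures are saved under pics/ and viewed, and the job is handed in when it is done.

Besides the shell and the picture viewer there is one more tool, called after "Request:" by a JSON object that holds its "api" and its "payload", one argument or row to a line. carry_out: Moves the arm, as the interface text tells. Its arguments: {"type":"object","properties":{"travel":{"type":"array","items":{"type":"array","items":{"type":"number"}}},"rot":{"type":"array","items":{"type":"array","items":{"type":"number"}}},"gripper":{"type":"array","items":{"type":"number"}},"newtons":{"type":"number"}},"required":["travel","rot","gripper"]}

```bash
ls; mkdir -p pics; cat > h.py <<'E'
import numpy as np, cv2
from scipy.spatial.transform import Rotation as R
from plant import sensors, vision, job, finder
def save(pic,name):
    cv2.imwrite('pics/'+name+'.png',cv2.cvtColor(pic['color'],cv2.COLOR_RGB2BGR))
def wfc(pic,st=None):
    if 'world_from_camera' in pic: return np.array(pic['world_from_camera'])
    T=np.eye(4);T[:3,:3]=R.from_rotvec(st['tcp_rot']).as_matrix();T[:3,3]=st['eef_pos']
    return T@np.array(pic['T_tool_cam'])
def ray(pic,xy,W):
    K=np.array(pic['mtx']);d=np.linalg.inv(K)@np.array([xy[0],xy[1],1.])
    d=np.array([d[0],-d[1],-d[2]]);return W[:3,3],W[:3,:3]@d
def atz(pic,xy,z,W):
    o,d=ray(pic,xy,W);return o+d*(z-o[2])/d[2]
def proj(pic,p,W):
    c=np.linalg.inv(W)@np.append(p,1);K=np.array(pic['mtx']);u=K@np.array([c[0],-c[1],-c[2]]);return u[:2]/u[2]
E
python3 - <<'E'
from h import *
s=sensors.read_state();print(s)
for n in ['scene','side','wrist']:
    p=vision.read_camera(n);save(p,n+'0');print(n,[k for k in p],p['mtx'])
    W=wfc(p,s);print(W)
E
```

```text
pics
{'t': 0.0, 'q': array([-1.55271057e+00,  1.04724006e-01,  9.64768297e-02,  1.56386221e+00,
        7.11036148e-06,  1.35311542e+00]), 'qd': array([ 0.00036411, -0.00082123,  0.00017778,  0.00055707, -0.00029414,
       -0.00151866]), 'joint_torque': array([-2.98575003e-03, -5.56922007e+01,  5.03655660e+01,  1.65978813e-02,
       -4.10427774e-04,  6.24604795e-06]), 'eef_pos': array([ 0.14016984, -0.58307384,  0.230512  ]), 'tcp_rot': array([-0.2481239 ,  2.09767426, -2.09491775]), 'force': array([-0.14280829,  0.4177497 ,  0.13401275]), 'wrist_torque': array([ 0.01039365, -0.02187777,  0.03325014]), 'gripper_width': 0.08551634214329233}
scene ['color', 'mtx', 'world_from_camera', 'shot'] [[385.05995265   0.         266.11131596]
 [  0.         385.05995265 190.13817251]
 [  0.           0.           1.        ]]
[[ 0.74312904 -0.55522645  0.373474    0.86606396]
 [ 0.66903964  0.62656292 -0.39975602 -0.34405247]
 [-0.01204985  0.54693921  0.8370856   0.84727954]
 [ 0.          0.          0.          1.        ]]
side ['color', 'mtx', 'world_from_camera', 'shot'] [[375.78669706   0.         259.53111652]
 [  0.         375.78669706 192.22513116]
 [  0.           0.           1.        ]]
[[ 0.97613472  0.15459509 -0.15251679  0.3951028 ]
 [-0.21631418  0.75429965 -0.61987113 -0.61448623]
 [ 0.01921433  0.63806927  0.76973919  0.88100743]
 [ 0.          0.          0.          1.        ]]
wrist ['color', 'mtx', 'T_tool_cam', 'shot'] [[273.80713527   0.         250.34434268]
 [  0.         273.80713527 192.78838727]
 [  0.           0.           1.        ]]
[[ 0.23409273  0.92334352  0.30436382  0.21887602]
 [-0.97221351  0.22271787  0.07209466 -0.5645762 ]
 [-0.00121912 -0.31278345  0.94982368  0.3731808 ]
 [ 0.          0.          0.          1.        ]]
```

View pics/scene0.png

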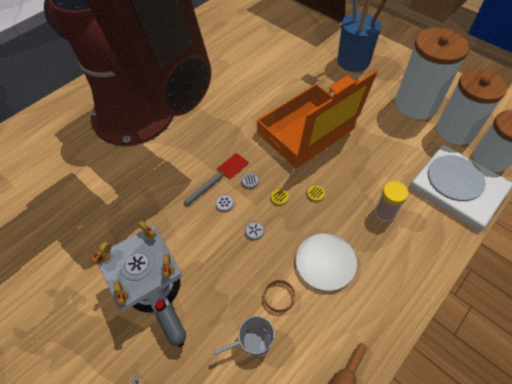

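View pics/side0.png

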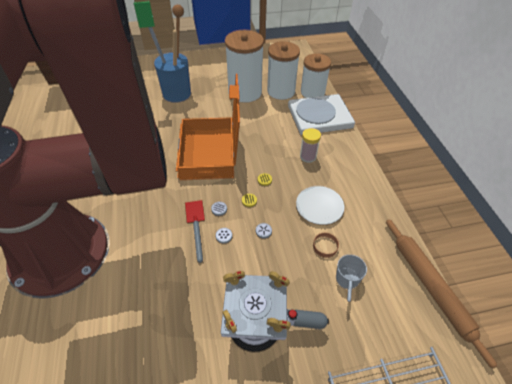

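View pics/wrist0.png

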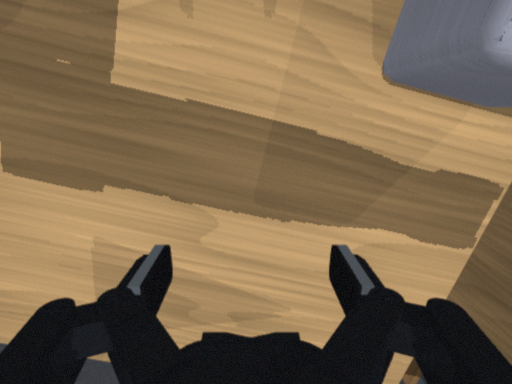

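```bash
python3 - <<'E'
from h import *
out={}
Z={'press':0,'die_plate':.119,'nut_a_grip':.154,'caddy':0,'cover_hinge':.056,'cover_tab':0.2,'disc_0':0,'disc_1':0,'disc_2':0,'disc_3':0,'plate':0,'spatula':0,'sprinkles':0,'measure':0,'cutter':0}
ps={}
for n in ['scene','side']:
    p=vision.read_camera(n);ps[n]=p;W=wfc(p)
    for k in Z:
        r=finder.place_of(p,k)
        for d in r[:6]:
            if d['p']>.2: print(n,k,round(d['p'],2),np.round(d['xy'],1),np.round(atz(p,d['xy'],Z[k],W),3))
im=ps['scene']['color'][120:260,180:360];im2=ps['side']['color'][160:260,170:310]
a=cv2.resize(im,None,fx=4,fy=4,interpolation=cv2.INTER_CUBIC);cv2.imwrite('pics/c1.png',a[:,:,::-1])
b=cv2.resize(ps['scene']['color'][210:360,80:210],None,fx=4,fy=4,interpolation=cv2.INTER_CUBIC);cv2.imwrite('pics/c2.png',b[:,:,::-1])
E
```

```text
scene press 0.7 [153.8 283.1] [ 0.466 -0.297  0.   ]
scene die_plate 0.92 [138.  267.2] [ 0.472 -0.304  0.119]
scene nut_a_grip 0.68 [162.9 264.2] [ 0.522 -0.27   0.154]
scene caddy 0.91 [305.3 130.3] [0.434 0.292 0.   ]
scene caddy 0.53 [136.8 264. ] [ 0.399 -0.294  0.   ]
scene cover_hinge 0.71 [325.9 131.4] [0.507 0.284 0.056]
scene cover_hinge 0.69 [325.9 265.4] [ 0.741 -0.025  0.056]
scene cover_tab 0.7 [344.4  92. ] [0.53  0.299 0.2  ]
scene disc_0 0.8 [251.2 181.6] [0.44  0.054 0.   ]
scene disc_0 0.79 [225.1 204.2] [ 0.438 -0.041  0.   ]
scene disc_0 0.68 [316.3 193.5] [0.593 0.14  0.   ]
scene disc_0 0.63 [278.3 199.6] [0.531 0.06  0.   ]
scene disc_0 0.6 [255.7 233.6] [ 0.554 -0.051  0.   ]
scene disc_1 0.8 [251.2 181.6] [0.44  0.054 0.   ]
scene disc_1 0.79 [225.1 204.2] [ 0.438 -0.041  0.   ]
scene disc_1 0.68 [316.3 193.5] [0.593 0.14  0.   ]
scene disc_1 0.63 [278.3 199.6] [0.531 0.06  0.   ]
scene disc_1 0.6 [255.7 233.6] [ 0.554 -0.051  0.   ]
scene disc_2 0.8 [251.2 181.6] [0.44  0.054 0.   ]
scene disc_2 0.79 [225.1 204.2] [ 0.438 -0.041  0.   ]
scene disc_2 0.68 [3
[... 1994 characters left out ...]
 0.131 0.   ]
side disc_3 0.75 [220.4 208.1] [0.444 0.059 0.   ]
side disc_3 0.57 [250.6 199.7] [0.537 0.072 0.   ]
side disc_3 0.55 [264.7 230.2] [ 0.554 -0.043  0.   ]
side disc_3 0.5 [223.6 236.3] [ 0.438 -0.04   0.   ]
side disc_3 0.45 [265.2 182.2] [0.596 0.131 0.   ]
side plate 0.71 [320.9 206.3] [0.736 0.005 0.   ]
side spatula 0.65 [199.5 232.4] [ 0.374 -0.013  0.   ]
side spatula 0.41 [216.4 207.8] [0.433 0.062 0.   ]
side sprinkles 0.62 [311.9 155.7] [0.774 0.214 0.   ]
side measure 0.62 [347.2 277.6] [ 0.729 -0.229  0.   ]
side measure 0.42 [322.4 245.2] [ 0.698 -0.123  0.   ]
side measure 0.39 [207.7 155. ] [0.436 0.285 0.   ]
side cutter 0.51 [323.2 245.3] [ 0.7   -0.124  0.   ]
```

View pics/c1.png

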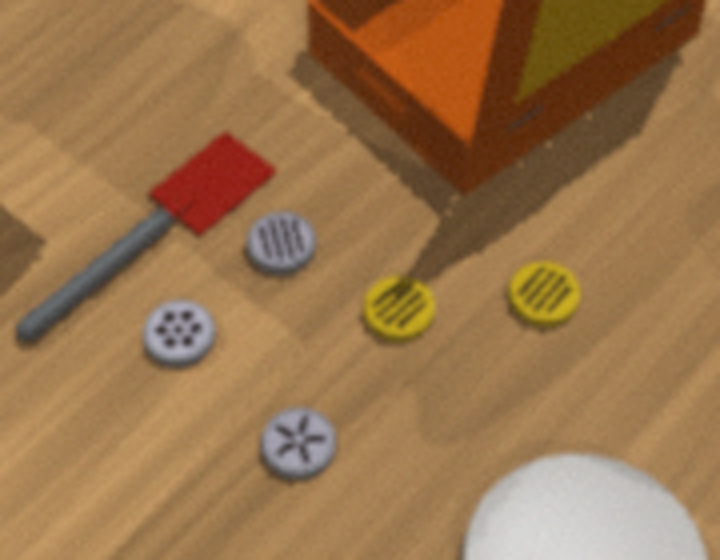

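View pics/c2.png

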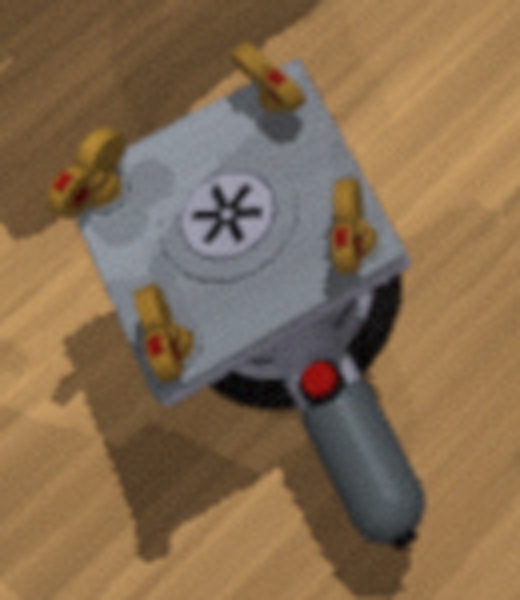

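```bash
cat >> h.py <<'E'
def move(pos,jaw=None,st=None):
    """travel cm & rot deg to reach TCP pos, tool y straight down, tool z (jaw dir) yaw=jaw rad (mod pi nearest unless exact)"""
    st=st or sensors.read_state()
    M=R.from_rotvec(st['tcp_rot']).as_matrix()
    tr=M.T@(np.array(pos)-st['eef_pos'])*100
    cur=np.arctan2(M[1,2],M[0,2])
    if jaw is None: jaw=cur
    outs=[]
    for j in (jaw,jaw+np.pi):
        z=np.array([np.cos(j),np.sin(j),0]);y=np.array([0,0,-1.]);x=np.cross(y,z)
        D=np.stack([x,y,z],1)
        rv=R.from_matrix(M.T@D).as_rotvec(degrees=True)
        outs.append(np.round(rv,1))
    outs.sort(key=lambda v:np.linalg.norm(v))
    print('travel',np.round(tr,2),'rot',outs[0],'alt',outs[1],'q6',round(st['q'][5],3),'q1',round(st['q'][0],3),'curjaw',round(np.degrees(cur),1),'pos',np.round(st['eef_pos'],4),'t',st['t'])
    return tr,outs
E
python3 - <<'E'
from h import *
move([.47,-.296,.36])
print(R.from_rotvec(sensors.read_state()['tcp_rot']).as_matrix().round(3))
print(vision.read_camera('wrist')['T_tool_cam'])
E
```

```text
travel [-38.78 -12.87 -20.24] rot [-0. -0.  0.] alt [ -0. 180.  -0.] q6 1.353 q1 -1.553 curjaw -76.5 pos [ 0.1402 -0.5834  0.2313] t 1.75
[[-0.972 -0.     0.234]
 [-0.234 -0.    -0.972]
 [ 0.    -1.     0.   ]]
[[-5.19477131e-04 -9.49733355e-01 -3.13059553e-01 -8.08910885e-02]
 [-6.14086775e-05  3.13059625e-01 -9.49733472e-01 -1.42645616e-01]
 [ 9.99999863e-01 -4.74140246e-04 -2.20949185e-04  2.16320670e-04]
 [ 0.00000000e+00  0.00000000e+00  0.00000000e+00  1.00000000e+00]]
```

Request:
{"api": "carry_out", "payload": {
  "travel": [
    [-10,-8,-5],
    [-20,-13,-10],
    [-30,-13,-15],
    [-38,-13,-20],
    [-39,-13,-20],
    [-39,-13,-20],
    [-39,-13,-20],
    [-39,-13,-20],
    [-39,-13,-20],
    [-39,-13,-20]
  ],
  "rot": [
    [0,0,0],
    [0,0,0],
    [0,0,0],
    [0,0,0],
    [0,0,0],
    [0,0,0],
    [0,0,0],
    [0,0,0],
    [0,0,0],
    [0,0,0]
  ],
  "gripper": [5,5,5,5,5,5,5,5,5,5]
}}

```text
t: 2.8
eef_pos: [0.4755, -0.2947, 0.3626]
tcp_rot: [-0.25, 2.092, -2.094]
force: [-0.2, -0.5, 1.0]
gripper_width: 0.0502
```

```bash
python3 - <<'E'
from h import *
s=sensors.read_state();p=vision.read_camera('wrist');W=wfc(p,s);save(p,'w1');print(s['eef_pos'],s['q'])
for k,z in [('die_plate',.119),('press',0),('nut_a_grip',.154),('nut_b_grip',.154)]:
    for d in finder.place_of(p,k)[:6]:
        print(k,round(d['p'],2),np.round(d['xy'],1),np.round(atz(p,d['xy'],z,W),4))
E
```

```text
[ 0.47552949 -0.29467301  0.36257718] [-7.89075559e-01  5.44139919e-02  2.87972084e-01  1.80263112e+00
  9.45384200e-04  2.11262803e+00]
die_plate 0.66 [204.5 188.5] [ 0.4214 -0.2388  0.119 ]
die_plate 0.65 [254.8 165.5] [ 0.4726 -0.3025  0.119 ]
press 0.59 [253.6 151.6] [ 0.4725 -0.3023  0.    ]
nut_a_grip 0.94 [236.9 125.8] [ 0.5237 -0.2661  0.154 ]
nut_b_grip 0.73 [204.3 188.7] [ 0.433  -0.2419  0.154 ]
```

View pics/w1.png

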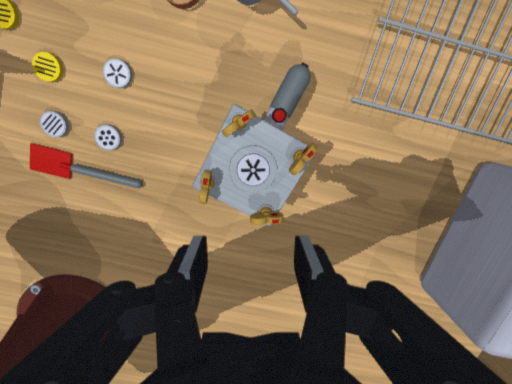

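```bash
python3 - <<'E'
from h import *
s=sensors.read_state();p=vision.read_camera('wrist');save(p,'w2')
im=p['color'][90:240,175:335]
cv2.imwrite('pics/c3.png',cv2.resize(im,None,fx=4.5,fy=4,interpolation=cv2.INTER_CUBIC)[:,:,::-1]) if 0 else cv2.imwrite('pics/c3.png',cv2.resize(im,None,fx=4,fy=4,interpolation=cv2.INTER_CUBIC)[:,:,::-1])
hsv=cv2.cvtColor(p['color'],cv2.COLOR_RGB2HSV)
m=((hsv[...,0]>8)&(hsv[...,0]<32)&(hsv[...,1]>130)&(hsv[...,2]>60)).astype(np.uint8)
red=(((hsv[...,0]<7)|(hsv[...,0]>172))&(hsv[...,1]>150)&(hsv[...,2]>80)).astype(np.uint8)
W=wfc(p,s)
mm=m|red; 
n,l,st,c=cv2.connectedComponentsWithStats(mm)
for i in range(1,n):
    if st[i][4]>40 and 175<c[i][0]<335 and 90<c[i][1]<240:
        ys,xs=np.where(l==i)
        P=np.array([atz(p,(x,y),.15,W)[:2] for x,y in zip(xs,ys)])
        mu=P.mean(0);w,v=np.linalg.eigh(np.cov(P.T))
        r=np.array([(x,y) for x,y in zip(xs,ys) if red[y,x]])
        print(st[i],c[i].round(1),mu.round(4),'ang',np.degrees(np.arctan2(v[1,1],v[0,1])).round(1),'ext',np.sqrt(w*12).round(4),'red',r.mean(0) if len(r) else None)
E
```

```text
[220 105  33  27 319] [236.1 118.3] [ 0.528  -0.2671] ang 139.3 ext [0.0117 0.0425] red [242.4  114.08]
[272 106  12  12 113] [277.2 111.4] [ 0.548  -0.3149] ang 152.5 ext [0.0125 0.0127] red [277.21238938 111.38053097]
[288 139  28  32 389] [300.6 154. ] [ 0.5037 -0.3583] ang 155.7 ext [0.0165 0.0428] red [307.32 149.28]
[197 168  15  33 291] [203. 184.] [ 0.4343 -0.2424] ang -179.8 ext [0.0134 0.0441] red [201.94444444 178.44444444]
[248 205  34  18 398] [264.6 214.3] [ 0.4109 -0.3339] ang 105.9 ext [0.0209 0.0432] red [273.26086957 216.52173913]
```

View pics/c3.png

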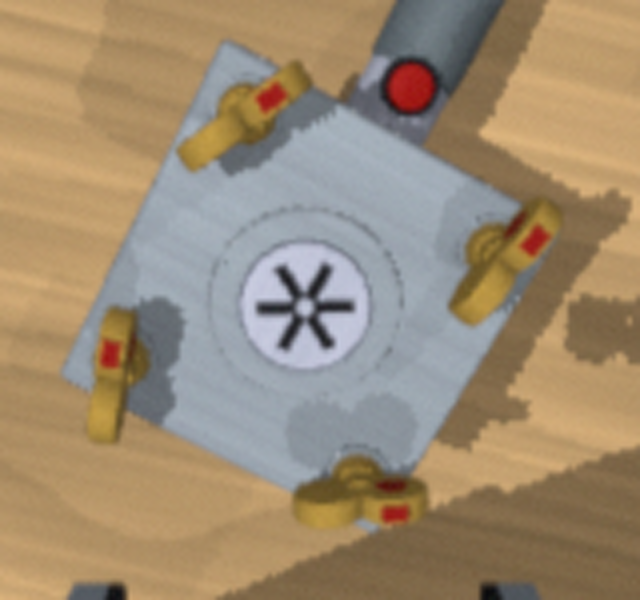

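```bash
cat > nuts.py <<'E'
import numpy as np
A=(.5279,-.2662);C=(.4107,-.3348);B=(.4350,-.2419);D=(.5036,-.3591)
E
python3 - <<'E'
from h import *
from nuts import *
move([*C,.26],np.radians(14.5))
E
```

```text
travel [ 6.76 10.09  2.08] rot [-0.  88.9  0. ] alt [  0.  -91.1   0. ] q6 2.109 q1 -0.799 curjaw -76.6 pos [ 0.4717 -0.2989  0.3608] t 3.1
```

Request:
{"api": "carry_out", "payload": {
  "travel": [
    [1,2,0.5],
    [2,3,1],
    [3,5,1.5],
    [4,6,2],
    [5,8,2],
    [6,10,2],
    [6.8,10,2.1],
    [6.8,10,2.1],
    [6.8,10,2.1],
    [6.8,10,2.1],
    [6.8,10,2.1],
    [6.8,10,2.1],
    [6.8,10,2.1],
    [6.8,10,2.1],
    [6.8,10,2.1],
    [6.8,10,2.1],
    [6.8,10,2.1],
    [6.8,10,2.1],
    [6.8,10,2.1]
  ],
  "rot": [
    [0,-8,0],
    [0,-16,0],
    [0,-24,0],
    [0,-32,0],
    [0,-40,0],
    [0,-48,0],
    [0,-56,0],
    [0,-64,0],
    [0,-72,0],
    [0,-80,0],
    [0,-88,0],
    [0,-96,0],
    [0,-104,0],
    [0,-112,0],
    [0,-120,0],
    [0,-128,0],
    [0,-136,0],
    [0,-140,0],
    [0,-140,0]
  ],
  "gripper": [5,5,5,5,5,5,5,5,5,5,5,5,5,5,5,5,5,5,5]
}}

```text
t: 5.0
eef_pos: [0.4092, -0.3359, 0.2606]
tcp_rot: [-1.54, 0.366, -0.364]
force: [-0.2, -0.4, 0.1]
gripper_width: 0.05
```

```bash
python3 - <<'E'
from h import *
from nuts import *
move([*C,.23],np.radians(14.5))
E
```

```text
travel [0.09 3.06 0.17] rot [ 0.  48.8 -0.1] alt [-1.000e-01 -1.312e+02 -0.000e+00] q6 -0.469 q1 -0.934 curjaw 63.3 pos [ 0.4092 -0.3359  0.2606] t 5.0
```

Request:
{"api": "carry_out", "payload": {
  "travel": [
    [0.1,1,0.1],
    [0.1,2,0.2],
    [0.1,3,0.2],
    [0.1,3,0.2],
    [0.1,3,0.2],
    [0.1,3,0.2],
    [0.1,3,0.2],
    [0.1,3,0.2],
    [0.1,3,0.2],
    [0.1,3,0.2],
    [0.1,3,0.2],
    [0.1,3,0.2],
    [0.1,3,0.2],
    [0.1,3,0.2],
    [0.1,3,0.2],
    [0.1,3,0.2],
    [0.1,3,0.2],
    [0.1,3,0.2],
    [0.1,3,0.2]
  ],
  "rot": [
    [0,-8,0],
    [0,-16,0],
    [0,-24,0],
    [0,-32,0],
    [0,-40,0],
    [0,-48,0],
    [0,-56,0],
    [0,-64,0],
    [0,-72,0],
    [0,-80,0],
    [0,-88,0],
    [0,-96,0],
    [0,-104,0],
    [0,-112,0],
    [0,-120,0],
    [0,-128,0],
    [0,-131,0],
    [0,-131,0],
    [0,-131,0]
  ],
  "gripper": [5,5,5,5,5,5,5,5,5,5,5,5,5,5,5,5,5,5,5]
}}

```text
t: 6.9
eef_pos: [0.4105, -0.3349, 0.2304]
tcp_rot: [-1.081, -1.388, 1.388]
force: [-0.6, 0.4, -0.3]
gripper_width: 0.0499
```

```bash
python3 - <<'E'
from h import *
from nuts import *
s=sensors.read_state();p=vision.read_camera('wrist');save(p,'w3');W=wfc(p,s)
move([*C,.142],np.radians(14.5))
im=p['color'].copy();K=1
for dz in (.135,.154,.161):
    u=proj(p,[*C,dz],W);print(u)
# web line overlay
for t in (-.023,.023):
    a=np.radians(104.5);u=proj(p,[C[0]+t*np.cos(a),C[1]+t*np.sin(a),.161],W);cv2.circle(im,tuple(int(round(v)) for v in u),2,(0,255,0),-1)
u=proj(p,[*C,.161],W);cv2.circle(im,tuple(int(round(v)) for v in u),2,(0,0,255),-1)
cv2.imwrite('pics/w3o.png',im[:,:,::-1])
for d in finder.place_of(p,'nut_c_grip'): print(d, atz(p,d['xy'],.154,W))
E
```

```text
travel [-0.01  8.85 -0.02] rot [-0.1 -0.4  0. ] alt [-1.000e-01  1.796e+02 -1.000e-01] q6 -2.748 q1 -0.931 curjaw -165.9 pos [ 0.4106 -0.3348  0.2305] t 6.95
[250.49171282 194.9808248 ]
[250.54308156 202.13328213]
[250.56406924 205.05555696]
{'xy': [183.9, 209.3], 'p': 0.75} [ 0.46461647 -0.31449984  0.154     ]
{'xy': [252.4, 199.6], 'p': 0.67} [ 0.40973055 -0.33740565  0.154     ]
```

View pics/w3o.png

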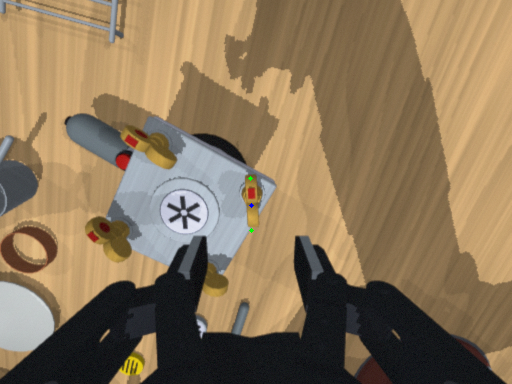

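```bash
python3 - <<'E'
from h import *
move([.4102,-.336,.138],np.radians(14.5))
E
```

```text
travel [-0.12  9.25  0.07] rot [-0.1 -0.3  0. ] alt [-1.000e-01  1.797e+02 -1.000e-01] q6 -2.749 q1 -0.931 curjaw -165.8 pos [ 0.4107 -0.3347  0.2305] t 7.0
```

Request:
{"api": "carry_out", "payload": {
  "travel": [
    [-0.1,3,0.1],
    [-0.1,5,0.1],
    [-0.1,7,0.1],
    [-0.1,8.5,0.1],
    [-0.1,9.2,0.1],
    [-0.1,9.2,0.1],
    [-0.1,9.2,0.1],
    [-0.1,9.2,0.1],
    [-0.1,9.2,0.1],
    [-0.1,9.2,0.1],
    [-0.1,9.2,0.1],
    [-0.1,9.2,0.1],
    [-0.1,9.2,0.1],
    [-0.1,9.2,0.1]
  ],
  "rot": [
    [0,0,0],
    [0,0,0],
    [0,0,0],
    [0,0,0],
    [0,0,0],
    [0,0,0],
    [0,0,0],
    [0,0,0],
    [0,0,0],
    [0,0,0],
    [0,0,0],
    [0,0,0],
    [0,0,0],
    [0,0,0]
  ],
  "gripper": [4,3,3,3,3,3,0,0,0,0,0,0,0,0],
  "newtons": 70
}}

```text
t: 8.4
eef_pos: [0.4099, -0.3365, 0.1396]
tcp_rot: [-1.082, -1.388, 1.39]
force: [-4.9, 0.4, 6.5]
gripper_width: 0.0083
```

```bash
python3 - <<'E'
from h import *
s=sensors.read_state();print(s['force'],s['wrist_torque'],s['gripper_width'],s['eef_pos'])
p=vision.read_camera('wrist');save(p,'w4')
move([.4102,-.336,.138])
E
```

```text
[-4.86257406  0.39233142  6.47524353] [-0.00740954  0.90006953 -0.01351521] 0.008252979935067102 [ 0.40987847 -0.33648546  0.13960631]
travel [ 0.04  0.16 -0.04] rot [-0.1  0.  -0. ] alt [-1.0e-01 -1.8e+02  1.0e-01] q6 -2.752 q1 -0.933 curjaw -165.8 pos [ 0.4099 -0.3365  0.1396] t 8.45
```

View pics/w4.png

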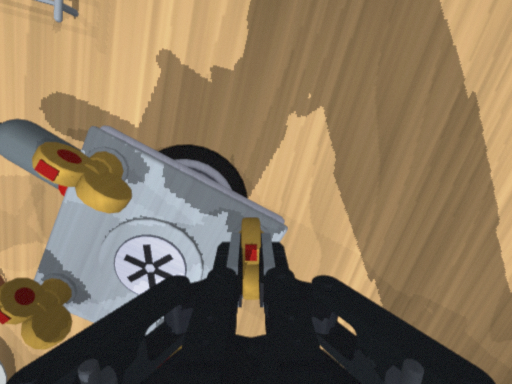

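Request:
{"api": "carry_out", "payload": {
  "travel": [
    [0,0,0],
    [0,0.02,0],
    [0,0.03,0],
    [0,0.04,0],
    [0,0.05,0],
    [0,0.06,0]
  ],
  "rot": [
    [0,8,0],
    [0,16,0],
    [0,24,0],
    [0,32,0],
    [0,40,0],
    [0,48,0]
  ],
  "gripper": [0,0,0,0,0,0]
}}

```text
t: 9.05
eef_pos: [0.4082, -0.3363, 0.1391]
tcp_rot: [-1.432, -0.756, 0.763]
force: [-12.6, 2.3, 5.1]
gripper_width: 0.0089
```

```bash
cat > chk.py <<'E'
from h import *
import sys
s=sensors.read_state();print(np.round(s['force'],1),np.round(s['wrist_torque'],2),s['gripper_width'])
p=vision.read_camera('wrist');save(p,sys.argv[1])
move([.4102,-.336,.138])
E
python3 chk.py w5
```

```text
[-12.6   2.3   5.1] [0.52 2.82 0.21] 0.008893965838532397
travel [ 0.13  0.11 -0.15] rot [-0.2  0.  -0.2] alt [  -0.3 -180.     0.3] q6 -1.899 q1 -0.934 curjaw 145.3 pos [ 0.4082 -0.3362  0.1391] t 9.1
```

View pics/w5.png

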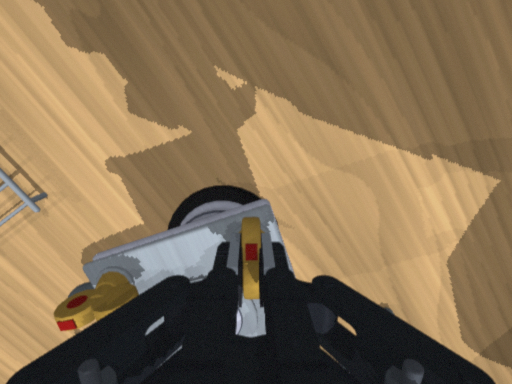

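Request:
{"api": "carry_out", "payload": {
  "travel": [
    [0,0,0],
    [0,0.02,0],
    [0,0.03,0],
    [0,0.04,0],
    [0,0.05,0],
    [0,0.06,0],
    [0,0.07,0],
    [0,0.08,0]
  ],
  "rot": [
    [0,8,0],
    [0,16,0],
    [0,24,0],
    [0,32,0],
    [0,40,0],
    [0,48,0],
    [0,56,0],
    [0,64,0]
  ],
  "gripper": [0,0,0,0,0,0,0,0]
}}

```text
t: 9.9
eef_pos: [0.4072, -0.3342, 0.1384]
tcp_rot: [-1.565, 0.129, -0.118]
force: [-7.6, 12.0, 8.7]
gripper_width: 0.0082
```

```bash
python3 chk.py w6
```

```text
[-7.6 12.   8.7] [2.35 1.66 0.17] 0.008236129488008436
travel [ 0.32  0.03 -0.13] rot [-0.1  0.  -0.4] alt [  -0.7 -180.     0.2] q6 -0.767 q1 -0.934 curjaw 80.5 pos [ 0.4073 -0.3342  0.1383] t 9.95
```

View pics/w6.png

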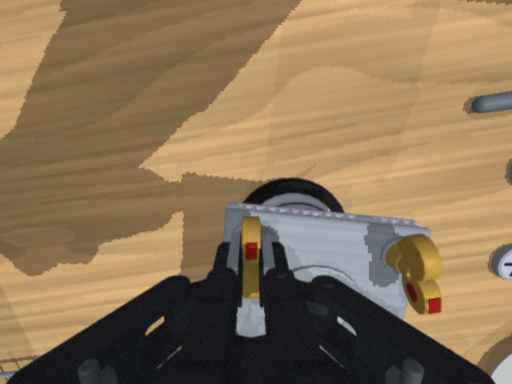

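Request:
{"api": "carry_out", "payload": {
  "travel": [
    [0,0,0.1],
    [0,0.02,0.1],
    [0,0.03,0.1],
    [0,0.04,0.1],
    [0,0.05,0.1],
    [0,0.06,0.1],
    [0,0.07,0.1],
    [0,0.08,0.1],
    [0,0.08,0.1],
    [0,0.08,0.1]
  ],
  "rot": [
    [0,8,0],
    [0,16,0],
    [0,24,0],
    [0,32,0],
    [0,40,0],
    [0,48,0],
    [0,56,0],
    [0,64,0],
    [0,67,0],
    [0,67,0]
  ],
  "gripper": [0,0,0,0,0,0,0,0,0,0]
}}

```text
t: 10.95
eef_pos: [0.4085, -0.3324, 0.1379]
tcp_rot: [-1.31, 1.04, -1.029]
force: [3.3, 4.9, 1.0]
gripper_width: 0.0082
```

```bash
python3 chk.py w7
```

```text
[3.3 4.9 1. ] [ 0.91 -0.79 -0.04] 0.008207572688489559
travel [ 0.4  -0.02  0.08] rot [ 0.2 -0.  -0.3] alt [  0.5 180.    0.3] q6 0.404 q1 -0.931 curjaw 13.5 pos [ 0.4085 -0.3323  0.1378] t 11.0
```

View pics/w7.png

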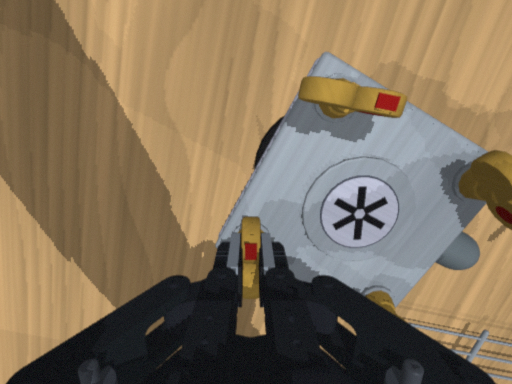

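Request:
{"api": "carry_out", "payload": {
  "travel": [
    [0,0,0],
    [0,0,0],
    [0,0,0],
    [0,-2,0],
    [0,-5,0],
    [0,-8,0],
    [0,-9.2,0],
    [0,-9.2,0]
  ],
  "rot": [
    [0,0,0],
    [0,0,0],
    [0,0,0],
    [0,0,0],
    [0,-8,0],
    [0,-16,0],
    [0,-24,0],
    [0,-32,0]
  ],
  "gripper": [4,4,4,4,4,4,4,4]
}}

```text
t: 11.8
eef_pos: [0.4095, -0.3338, 0.2325]
tcp_rot: [-1.485, 0.605, -0.601]
force: [-0.6, 0.5, 0.4]
gripper_width: 0.0398
```

```bash
python3 - <<'E'
from h import *
move([.527,-.266,.23],np.radians(50))
E
```

```text
travel [ 3.7   0.23 13.05] rot [ 0.  -4.2 -0.1] alt [  0.2 175.8   0. ] q6 -0.16 q1 -0.931 curjaw 45.8 pos [ 0.4095 -0.3338  0.2325] t 11.8
```

Request:
{"api": "carry_out", "payload": {
  "travel": [
    [1,0.1,4],
    [2,0.2,8],
    [3,0.2,11],
    [3.7,0.2,13],
    [3.7,0.2,13],
    [3.7,0.2,13],
    [3.7,0.2,13]
  ],
  "rot": [
    [0,-4.2,0],
    [0,-4.2,0],
    [0,-4.2,0],
    [0,-4.2,0],
    [0,-4.2,0],
    [0,-4.2,0],
    [0,-4.2,0]
  ],
  "gripper": [4,4,4,4,4,4,4]
}}

```text
t: 12.5
eef_pos: [0.526, -0.2669, 0.2304]
tcp_rot: [-1.5, 0.549, -0.544]
force: [-0.1, -0.7, 0.3]
gripper_width: 0.0397
```

```bash
cat > hov.py <<'E'
from h import *
import sys
name=sys.argv[1];N=np.array(eval(sys.argv[2]));a=np.radians(float(sys.argv[3]));jaw=float(sys.argv[4])
s=sensors.read_state();p=vision.read_camera('wrist');save(p,name);W=wfc(p,s)
for d in finder.place_of(p,'nut_a_grip'): print(d, atz(p,d['xy'],.154,W).round(4))
move([*N,.138],np.radians(jaw))
im=p['color'].copy()
for t,c in ((-.023,(0,255,0)),(.023,(0,255,0)),(0,(0,0,255))):
    u=proj(p,[N[0]+t*np.cos(a),N[1]+t*np.sin(a),.161],W);cv2.circle(im,tuple(int(round(v)) for v in u),2,c,-1)
u=proj(p,[*N,.161],W).astype(int)
im=im[max(u[1]-75,0):u[1]+75,max(u[0]-100,0):u[0]+100]
cv2.imwrite('pics/%s_o.png'%name,cv2.resize(im,None,fx=4,fy=4,interpolation=cv2.INTER_CUBIC)[:,:,::-1])
E
python3 hov.py w8 "(.527,-.266)" 140 50
```

```text
{'xy': [249.5, 203.9], 'p': 0.59} [ 0.5273 -0.2686  0.154 ]
travel [0.04 9.25 0.15] rot [ 0.  -0.  -0.1] alt [  0.2 180.    0. ] q6 0.008 q1 -0.691 curjaw 50.0 pos [ 0.526  -0.267   0.2305] t 12.6
```

View pics/w8_o.png

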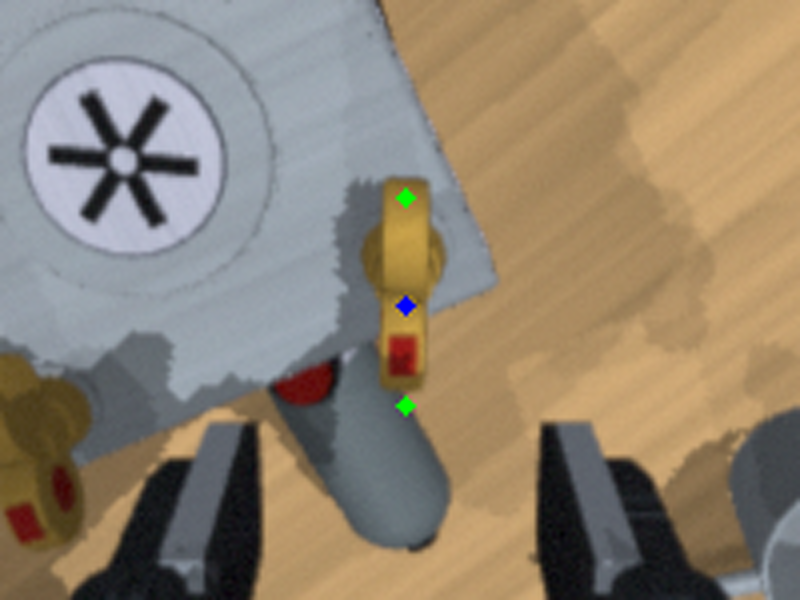

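Request:
{"api": "carry_out", "payload": {
  "travel": [
    [0,3,0.1],
    [0,5,0.1],
    [0,7,0.1],
    [0,8.5,0.1],
    [0,9.2,0.1],
    [0,9.2,0.1],
    [0,9.2,0.1],
    [0,9.2,0.1],
    [0,9.2,0.1],
    [0,9.2,0.1],
    [0,9.2,0.1],
    [0,9.2,0.1]
  ],
  "rot": [
    [0,0,0],
    [0,0,0],
    [0,0,0],
    [0,0,0],
    [0,0,0],
    [0,0,0],
    [0,0,0],
    [0,0,0],
    [0,0,0],
    [0,0,0],
    [0,0,0],
    [0,0,0]
  ],
  "gripper": [3,3,3,3,3,0,0,0,0,0,0,0],
  "newtons": 70
}}

```text
t: 13.8
eef_pos: [0.5264, -0.2662, 0.1389]
tcp_rot: [-1.5, 0.549, -0.545]
force: [-3.9, 2.4, 1.6]
gripper_width: 0.0088
```

```bash
python3 chk.py w9
```

```text
[-3.9  2.4  1.6] [ 0.44  0.55 -0.02] 0.008847327139025078
travel [ -4.41   0.1  -12.82] rot [ 0.  -0.  -0.1] alt [  0.2 180.    0. ] q6 0.009 q1 -0.689 curjaw 50.0 pos [ 0.5264 -0.2662  0.1389] t 13.85
```

View pics/w9.png

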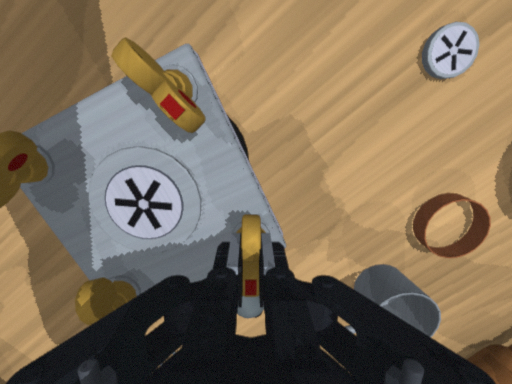

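Request:
{"api": "carry_out", "payload": {
  "travel": [
    [0,0,0],
    [0,0.02,0],
    [0,0.03,0],
    [0,0.04,0],
    [0,0.05,0],
    [0,0.06,0],
    [0,0.07,0]
  ],
  "rot": [
    [0,8,0],
    [0,16,0],
    [0,24,0],
    [0,32,0],
    [0,40,0],
    [0,48,0],
    [0,56,0]
  ],
  "gripper": [0,0,0,0,0,0,0]
}}

```text
t: 14.55
eef_pos: [0.5266, -0.266, 0.1383]
tcp_rot: [-1.155, 1.292, -1.289]
force: [-1.5, 2.7, -1.6]
gripper_width: 0.0088
```

```bash
python3 chk.py w10
```

```text
[-1.5  2.7 -1.6] [0.56 0.29 0.14] 0.008768167597409964
travel [  8.33   0.04 -10.73] rot [ 0.1 -0.  -0.1] alt [1.0e-01 1.8e+02 2.0e-01] q6 1.001 q1 -0.689 curjaw -6.8 pos [ 0.5266 -0.266   0.1383] t 14.6
```

Clean. Continue.

Request:
{"api": "carry_out", "payload": {
  "travel": [
    [0,0,0],
    [0,0.02,0],
    [0,0.03,0],
    [0,0.04,0],
    [0,0.05,0],
    [0,0.06,0],
    [0,0.07,0],
    [0,0.08,0],
    [0,0.09,0],
    [0,0.1,0],
    [0,0.11,0],
    [0,0.12,0],
    [0,0.13,0],
    [0,0.13,0],
    [0,0.13,0],
    [0,0.13,0]
  ],
  "rot": [
    [0,8,0],
    [0,16,0],
    [0,24,0],
    [0,32,0],
    [0,40,0],
    [0,48,0],
    [0,56,0],
    [0,64,0],
    [0,72,0],
    [0,80,0],
    [0,88,0],
    [0,96,0],
    [0,104,0],
    [0,112,0],
    [0,116,0],
    [0,117,0]
  ],
  "gripper": [0,0,0,0,0,0,0,0,0,0,0,0,0,0,0,0]
}}

```text
t: 16.2
eef_pos: [0.5269, -0.2663, 0.1371]
tcp_rot: [-0.571, -1.886, 1.885]
force: [-0.2, 0.1, -2.1]
gripper_width: 0.0083
```

```bash
python3 chk.py w11
```

```text
[-0.2  0.1 -2.1] [-0.11 -0.03  0.12] 0.008335507662614502
travel [ 5.84 -0.08 12.28] rot [0.  0.  0.1] alt [ 1.0e-01 -1.8e+02 -0.0e+00] q6 3.041 q1 -0.689 curjaw -123.7 pos [ 0.5269 -0.2663  0.1371] t 16.25
```

View pics/w11.png

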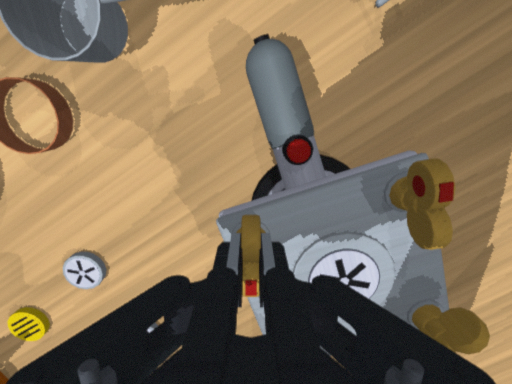

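Request:
{"api": "carry_out", "payload": {
  "travel": [
    [0,0,0],
    [0,0,0],
    [0,0,0],
    [0,-3,0],
    [0,-6,0],
    [0,-9,0],
    [0,-9,0],
    [0,-9,0],
    [0,-9,0],
    [0,-9,0],
    [0,-9,0],
    [0,-9,0],
    [0,-9,0],
    [0,-9,0],
    [0,-9,0],
    [0,-9,0],
    [0,-9,0]
  ],
  "rot": [
    [0,0,0],
    [0,0,0],
    [0,0,0],
    [0,-3,0],
    [0,-11,0],
    [0,-19,0],
    [0,-27,0],
    [0,-35,0],
    [0,-43,0],
    [0,-51,0],
    [0,-59,0],
    [0,-67,0],
    [0,-75,0],
    [0,-83,0],
    [0,-91,0],
    [0,-99,0],
    [0,-107,0]
  ],
  "gripper": [4,4,4,4,4,4,4,4,4,4,4,4,4,4,4,4,4]
}}

```text
t: 17.95
eef_pos: [0.5271, -0.2665, 0.2273]
tcp_rot: [-1.061, 1.417, -1.416]
force: [-0.2, -0.4, -0.2]
gripper_width: 0.0397
```

```bash
python3 - <<'E'
from h import *
move([.4339,-.2416,.23],np.radians(90.5))
E
```

```text
travel [ 0.24 -0.27 -9.64] rot [ 0.  73.1  0. ] alt [   0.  -106.9   -0. ] q6 1.167 q1 -0.689 curjaw -16.4 pos [ 0.5271 -0.2665  0.2273] t 17.95
```

Request:
{"api": "carry_out", "payload": {
  "travel": [
    [0,0,-2],
    [0,-0.1,-4],
    [0.1,-0.1,-6],
    [0.1,-0.2,-8],
    [0.2,-0.2,-9],
    [0.2,-0.2,-9.6],
    [0.2,-0.2,-9.6],
    [0.2,-0.2,-9.6],
    [0.2,-0.2,-9.6],
    [0.2,-0.2,-9.6],
    [0.2,-0.2,-9.6],
    [0.2,-0.2,-9.6],
    [0.2,-0.2,-9.6],
    [0.2,-0.2,-9.6],
    [0.2,-0.2,-9.6],
    [0.2,-0.2,-9.6]
  ],
  "rot": [
    [0,-8,0],
    [0,-16,0],
    [0,-24,0],
    [0,-32,0],
    [0,-40,0],
    [0,-48,0],
    [0,-56,0],
    [0,-64,0],
    [0,-72,0],
    [0,-80,0],
    [0,-88,0],
    [0,-96,0],
    [0,-104,0],
    [0,-107,0],
    [0,-107,0],
    [0,-107,0]
  ],
  "gripper": [4,4,4,4,4,4,4,4,4,4,4,4,4,4,4,4]
}}

```text
t: 19.55
eef_pos: [0.4345, -0.2414, 0.2295]
tcp_rot: [-1.571, -0.007, 0.008]
force: [-0.2, 0.7, 0.5]
gripper_width: 0.0399
```

```bash
python3 hov.py w12 "(.4339,-.2416)" 0.5 90.5
```

```text
{'xy': [223.0, 293.8], 'p': 0.68} [ 0.5282 -0.2666  0.154 ]
travel [-0.05  9.14 -0.02] rot [-0.   0.1 -0. ] alt [  -0.  -179.9    0. ] q6 -0.781 q1 -0.771 curjaw 90.6 pos [ 0.4345 -0.2414  0.2294] t 19.65
```

View pics/w12_o.png

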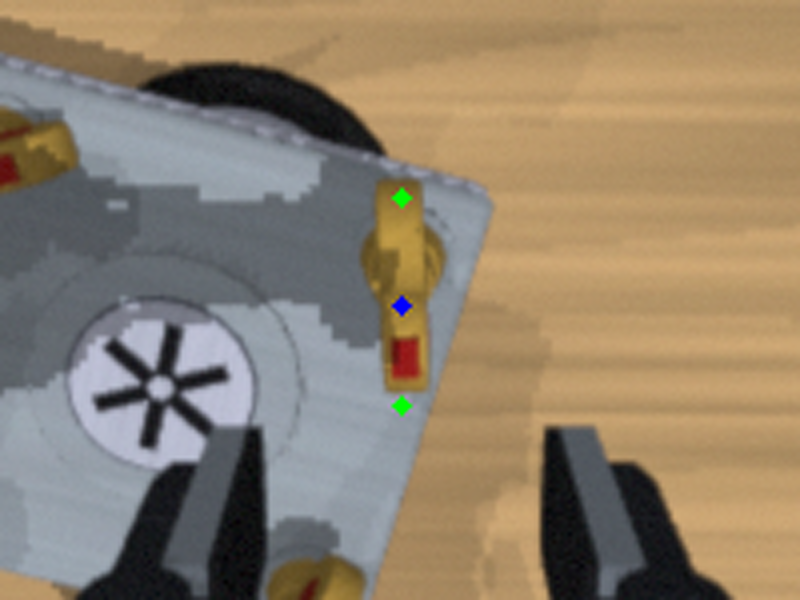

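Request:
{"api": "carry_out", "payload": {
  "travel": [
    [0,3,0],
    [0,5,0],
    [0,7,0],
    [0,8.5,0],
    [0,9.1,0],
    [0,9.1,0],
    [0,9.1,0],
    [0,9.1,0],
    [0,9.1,0],
    [0,9.1,0],
    [0,9.1,0],
    [0,9.1,0]
  ],
  "rot": [
    [0,-2,0],
    [0,-2,0],
    [0,-2,0],
    [0,-2,0],
    [0,-2,0],
    [0,-2,0],
    [0,-2,0],
    [0,-2,0],
    [0,-2,0],
    [0,-2,0],
    [0,-2,0],
    [0,-2,0]
  ],
  "gripper": [3,3,3,3,3,0,0,0,0,0,0,0],
  "newtons": 70
}}

```text
t: 20.85
eef_pos: [0.4345, -0.2415, 0.1388]
tcp_rot: [-1.571, -0.035, 0.035]
force: [-3.2, 0.7, 2.2]
gripper_width: 0.0091
```

```bash
python3 chk.py w13
```

```text
[-3.2  0.7  2.2] [0.33 0.43 0.13] 0.009122217371858844
travel [-2.85  0.08 -9.34] rot [ 0. -0. -0.] alt [  0. 180.   0.] q6 -0.816 q1 -0.771 curjaw 92.6 pos [ 0.4345 -0.2414  0.1388] t 20.9
```

View pics/w13.png

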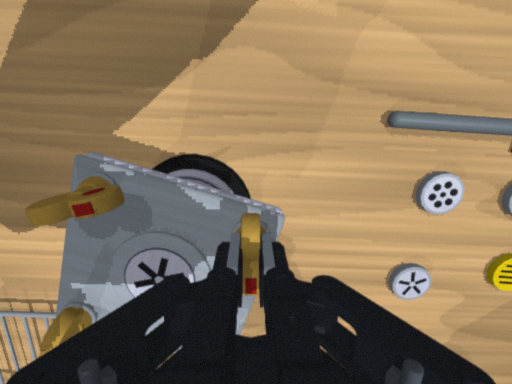

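Request:
{"api": "carry_out", "payload": {
  "travel": [
    [0,0,0],
    [0,0.02,0],
    [0,0.03,0],
    [0,0.04,0],
    [0,0.05,0],
    [0,0.06,0],
    [0,0.07,0]
  ],
  "rot": [
    [0,8,0],
    [0,16,0],
    [0,24,0],
    [0,32,0],
    [0,40,0],
    [0,48,0],
    [0,56,0]
  ],
  "gripper": [0,0,0,0,0,0,0]
}}

```text
t: 21.6
eef_pos: [0.4343, -0.2419, 0.1383]
tcp_rot: [-1.445, 0.732, -0.732]
force: [-3.8, -1.5, 0.7]
gripper_width: 0.0086
```

```bash
python3 chk.py w14
```

```text
[-3.8 -1.5  0.7] [-0.16  0.76  0.18] 0.008620171922084054
travel [ 6.23  0.03 -7.46] rot [0.1 0.  0. ] alt [ 0.0e+00 -1.8e+02 -1.0e-01] q6 0.176 q1 -0.771 curjaw 35.7 pos [ 0.4343 -0.2419  0.1382] t 21.65
```

Request:
{"api": "carry_out", "payload": {
  "travel": [
    [0,0,0],
    [0,0.02,0],
    [0,0.03,0],
    [0,0.04,0],
    [0,0.05,0],
    [0,0.06,0],
    [0,0.07,0],
    [0,0.08,0],
    [0,0.09,0],
    [0,0.1,0],
    [0,0.11,0],
    [0,0.12,0],
    [0,0.13,0],
    [0,0.13,0],
    [0,0.13,0],
    [0,0.13,0],
    [0,0.13,0]
  ],
  "rot": [
    [0,8,0],
    [0,16,0],
    [0,24,0],
    [0,32,0],
    [0,40,0],
    [0,48,0],
    [0,56,0],
    [0,64,0],
    [0,72,0],
    [0,80,0],
    [0,88,0],
    [0,96,0],
    [0,104,0],
    [0,112,0],
    [0,120,0],
    [0,122,0],
    [0,122,0]
  ],
  "gripper": [0,0,0,0,0,0,0,0,0,0,0,0,0,0,0,0,0]
}}

```text
t: 23.35
eef_pos: [0.4335, -0.2416, 0.1368]
tcp_rot: [-0.076, 2.188, -2.189]
force: [-7.6, 1.9, 2.3]
gripper_width: 0.0089
```

```bash
python3 chk.py w15
```

```text
[-7.6  1.9  2.3] [ 0.46  1.4  -0.01] 0.0089209961987242
travel [ 2.96 -0.11  9.27] rot [-0.  -0.   0.1] alt [ -0.2 180.   -0. ] q6 2.303 q1 -0.771 curjaw -86.1 pos [ 0.4335 -0.2415  0.1368] t 23.4
```

View pics/w15.png

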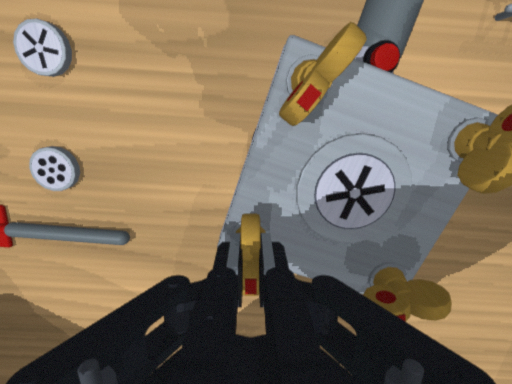

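Request:
{"api": "carry_out", "payload": {
  "travel": [
    [0,0,0],
    [0,0,0],
    [0,0,0],
    [0,-3,0],
    [0,-6,0],
    [0,-9,0],
    [0,-9,0],
    [0,-9,0],
    [0,-9,0],
    [0,-9,0],
    [0,-9,0],
    [0,-9,0],
    [0,-9,0],
    [0,-9,0]
  ],
  "rot": [
    [0,0,0],
    [0,0,0],
    [0,0,0],
    [0,-3,0],
    [0,-11,0],
    [0,-19,0],
    [0,-27,0],
    [0,-35,0],
    [0,-43,0],
    [0,-51,0],
    [0,-59,0],
    [0,-67,0],
    [0,-75,0],
    [0,-77,0]
  ],
  "gripper": [4,4,4,4,4,4,4,4,4,4,4,4,4,4]
}}

```text
t: 24.8
eef_pos: [0.434, -0.2416, 0.227]
tcp_rot: [-1.135, 1.322, -1.321]
force: [0.5, 0.6, -0.9]
gripper_width: 0.0397
```

```bash
python3 - <<'E'
from h import *
move([.5021,-.359,.23],np.radians(66))
E
```

```text
travel [10.56 -0.31  8.53] rot [  0.1 -74.8  -0. ] alt [0.000e+00 1.052e+02 1.000e-01] q6 0.953 q1 -0.771 curjaw -8.8 pos [ 0.434  -0.2416  0.227 ] t 24.8
```

Request:
{"api": "carry_out", "payload": {
  "travel": [
    [2,-0.1,1.6],
    [4,-0.2,3.2],
    [6,-0.3,4.8],
    [8,-0.3,6.5],
    [9.5,-0.3,7.7],
    [10.6,-0.3,8.5],
    [10.6,-0.3,8.5],
    [10.6,-0.3,8.5],
    [10.6,-0.3,8.5],
    [10.6,-0.3,8.5],
    [10.6,-0.3,8.5],
    [10.6,-0.3,8.5]
  ],
  "rot": [
    [0,-8,0],
    [0,-16,0],
    [0,-24,0],
    [0,-32,0],
    [0,-40,0],
    [0,-48,0],
    [0,-56,0],
    [0,-64,0],
    [0,-72,0],
    [0,-75,0],
    [0,-75,0],
    [0,-75,0]
  ],
  "gripper": [4,4,4,4,4,4,4,4,4,4,4,4]
}}

```text
t: 26.0
eef_pos: [0.5019, -0.3594, 0.2299]
tcp_rot: [-1.547, 0.328, -0.326]
force: [0.5, 1.0, -1.4]
gripper_width: 0.04
```

```bash
python3 hov.py w16 "(.5021,-.359)" 156 66
```

```text
{'xy': [363.9, 187.2], 'p': 0.58} [ 0.5284 -0.2675  0.154 ]
travel [0.02 9.19 0.06] rot [ 0.1  0.1 -0.1] alt [-1.000e-01 -1.799e+02 -1.000e-01] q6 -0.416 q1 -0.832 curjaw 66.1 pos [ 0.5018 -0.3594  0.2299] t 26.1
```

View pics/w16_o.png

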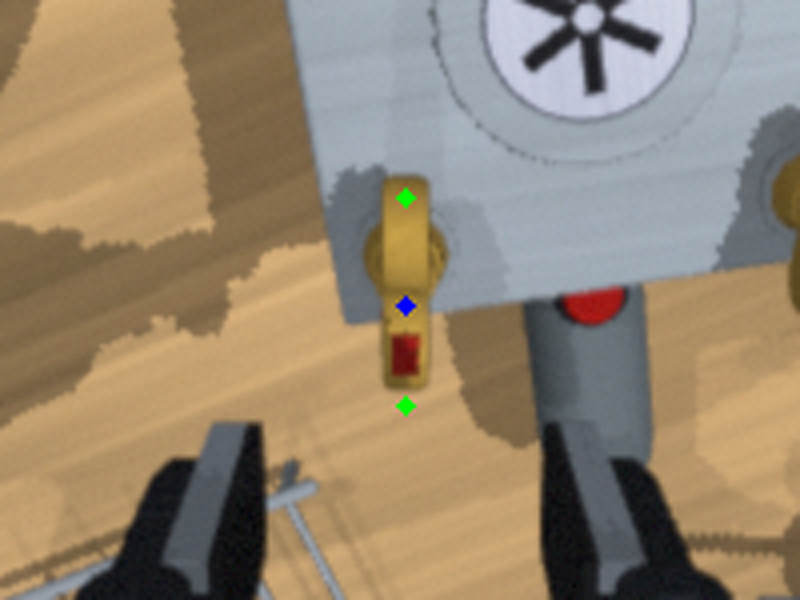

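Request:
{"api": "carry_out", "payload": {
  "travel": [
    [0,3,0],
    [0,5,0],
    [0,7,0],
    [0,8.5,0],
    [0,9.1,0],
    [0,9.1,0],
    [0,9.1,0],
    [0,9.1,0],
    [0,9.1,0],
    [0,9.1,0],
    [0,9.1,0],
    [0,9.1,0]
  ],
  "rot": [
    [0,0,0],
    [0,0,0],
    [0,0,0],
    [0,0,0],
    [0,0,0],
    [0,0,0],
    [0,0,0],
    [0,0,0],
    [0,0,0],
    [0,0,0],
    [0,0,0],
    [0,0,0]
  ],
  "gripper": [3,3,3,3,3,0,0,0,0,0,0,0],
  "newtons": 70
}}

```text
t: 27.3
eef_pos: [0.5018, -0.3592, 0.1393]
tcp_rot: [-1.547, 0.327, -0.325]
force: [-0.9, 5.7, 0.9]
gripper_width: 0.0087
```

Request:
{"api": "carry_out", "payload": {
  "travel": [
    [0,0,0],
    [0,0.02,0],
    [0,0.03,0],
    [0,0.04,0],
    [0,0.05,0],
    [0,0.06,0],
    [0,0.07,0]
  ],
  "rot": [
    [0,8,0],
    [0,16,0],
    [0,24,0],
    [0,32,0],
    [0,40,0],
    [0,48,0],
    [0,56,0]
  ],
  "gripper": [0,0,0,0,0,0,0]
}}

```text
t: 28.0
eef_pos: [0.5018, -0.3592, 0.1387]
tcp_rot: [-1.287, 1.083, -1.081]
force: [-1.7, 4.3, -0.2]
gripper_width: 0.0085
```

```bash
python3 chk.py w17
```

```text
[-1.7  4.3 -0.2] [0.97 0.33 0.2 ] 0.008522052550785352
travel [-3.78  0.09 -8.66] rot [0.1 0.  0. ] alt [ 0.0e+00 -1.8e+02 -1.0e-01] q6 0.575 q1 -0.832 curjaw 9.4 pos [ 0.5018 -0.3592  0.1387] t 28.05
```

View pics/w17.png

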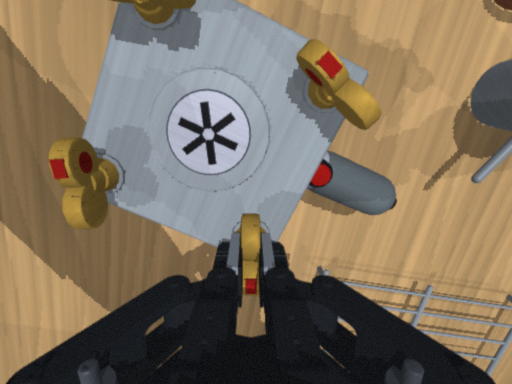

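Request:
{"api": "carry_out", "payload": {
  "travel": [
    [0,0,0],
    [0,0.02,0],
    [0,0.03,0],
    [0,0.04,0],
    [0,0.05,0],
    [0,0.06,0],
    [0,0.07,0],
    [0,0.08,0],
    [0,0.09,0],
    [0,0.1,0],
    [0,0.11,0],
    [0,0.12,0],
    [0,0.13,0],
    [0,0.13,0],
    [0,0.13,0],
    [0,0.13,0],
    [0,0.13,0]
  ],
  "rot": [
    [0,8,0],
    [0,16,0],
    [0,24,0],
    [0,32,0],
    [0,40,0],
    [0,48,0],
    [0,56,0],
    [0,64,0],
    [0,72,0],
    [0,80,0],
    [0,88,0],
    [0,96,0],
    [0,104,0],
    [0,112,0],
    [0,120,0],
    [0,122,0],
    [0,122,0]
  ],
  "gripper": [0,0,0,0,0,0,0,0,0,0,0,0,0,0,0,0,0]
}}

```text
t: 29.75
eef_pos: [0.5018, -0.359, 0.1375]
tcp_rot: [-0.398, -2.005, 2.006]
force: [-0.3, 4.0, -0.3]
gripper_width: 0.0085
```

```bash
python3 chk.py w18
```

```text
[-0.3  4.  -0.3] [ 1.12  0.01 -0.01] 0.00850246505436804
travel [ 9.35 -0.04  1.37] rot [-0.  -0.   0.1] alt [-1.0e-01  1.8e+02 -1.0e-01] q6 2.702 q1 -0.832 curjaw -112.5 pos [ 0.5018 -0.359   0.1375] t 29.8
```

View pics/w18.png

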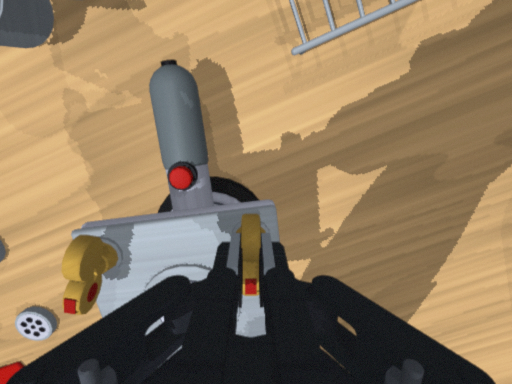

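Request:
{"api": "carry_out", "payload": {
  "travel": [
    [0,0,0],
    [0,0,0],
    [0,0,0],
    [0,-3,0],
    [0,-6,0],
    [0,-9,0],
    [0,-12,0],
    [0,-14,0],
    [0,-14,0],
    [0,-14,0],
    [0,-14,0],
    [0,-14,0],
    [0,-14,0],
    [0,-14,0],
    [0,-14,0],
    [0,-14,0],
    [0,-14,0]
  ],
  "rot": [
    [0,0,0],
    [0,0,0],
    [0,0,0],
    [0,-3,0],
    [0,-11,0],
    [0,-19,0],
    [0,-27,0],
    [0,-35,0],
    [0,-43,0],
    [0,-51,0],
    [0,-59,0],
    [0,-67,0],
    [0,-75,0],
    [0,-83,0],
    [0,-91,0],
    [0,-99,0],
    [0,-102,0]
  ],
  "gripper": [4,4,4,4,5,6,6.5,6.5,6.5,6.5,6.5,6.5,6.5,6.5,6.5,6.5,6.5]
}}

```text
t: 31.5
eef_pos: [0.5021, -0.3594, 0.2777]
tcp_rot: [-1.122, 1.339, -1.339]
force: [0.4, -0.6, -0.2]
gripper_width: 0.0652
```

```bash
python3 - <<'E'
from h import *
move([.46,-.04,.36],np.radians(90))
E
```

```text
travel [-30.69  -8.25  -9.77] rot [-0.  79.9  0.1] alt [ 1.000e-01 -1.001e+02  0.000e+00] q6 0.916 q1 -0.832 curjaw -10.1 pos [ 0.5021 -0.3594  0.2777] t 31.5
```

Request:
{"api": "carry_out", "payload": {
  "travel": [
    [-4,-1,-1],
    [-8,-3,-3],
    [-12,-5,-4],
    [-16,-6,-5],
    [-20,-8,-6.5],
    [-24,-8,-8],
    [-28,-8,-9],
    [-30.5,-8,-9.8],
    [-30.5,-8,-9.8],
    [-30.5,-8,-9.8],
    [-30.5,-8,-9.8],
    [-30.5,-8,-9.8],
    [-30.5,-8,-9.8],
    [-30.5,-8,-9.8]
  ],
  "rot": [
    [0,-8,0],
    [0,-16,0],
    [0,-24,0],
    [0,-32,0],
    [0,-40,0],
    [0,-48,0],
    [0,-56,0],
    [0,-64,0],
    [0,-72,0],
    [0,-80,0],
    [0,-88,0],
    [0,-96,0],
    [0,-100,0],
    [0,-100,0]
  ],
  "gripper": [6.5,6.5,6.5,6.5,6.5,6.5,6.5,6.5,6.5,6.5,6.5,6.5,6.5,6.5]
}}

```text
t: 32.9
eef_pos: [0.4595, -0.0421, 0.3578]
tcp_rot: [-1.572, 0.001, -0.001]
force: [-0.0, -0.4, -0.3]
gripper_width: 0.0648
```

```bash
python3 - <<'E'
from h import *
s=sensors.read_state();print(s['eef_pos'])
p=vision.read_camera('wrist');save(p,'w20');W=wfc(p,s)
for d in finder.place_of(p,'disc_0'): print(d['p'],d['xy'],atz(p,d['xy'],0.0,W).round(4))
for n in ('scene','side'):
  q=vision.read_camera(n);save(q,n+'20')
  for d in finder.place_of(q,'disc_0'): print(n,d['p'],d['xy'],atz(q,d['xy'],0.0,wfc(q)).round(4))
E
```

```text
[ 0.45953967 -0.04206259  0.3577844 ]
0.93 [305.7, 137.5] [0.4392 0.0571 0.    ]
0.76 [340.9, 214.3] [0.5888 0.1358 0.    ]
0.75 [250.8, 134.3] [ 0.4335 -0.0419  0.    ]
0.71 [307.9, 186.3] [0.5311 0.067  0.    ]
0.55 [248.4, 195.6] [ 0.5499 -0.0466  0.    ]
scene 0.84 [254.5, 229.5] [ 0.5442 -0.0446  0.    ]
scene 0.66 [227.8, 205.0] [ 0.4449 -0.0385  0.    ]
scene 0.55 [280.7, 200.2] [0.537  0.0625 0.    ]
scene 0.53 [248.8, 178.1] [0.4274 0.0584 0.    ]
side 0.62 [265.7, 226.8] [ 0.5593 -0.0326  0.    ]
side 0.6 [218.9, 210.4] [0.4385 0.0515 0.    ]
side 0.56 [249.0, 200.3] [0.532  0.0707 0.    ]
side 0.46 [221.7, 235.1] [ 0.4333 -0.0349  0.    ]
```

View pics/w20.png

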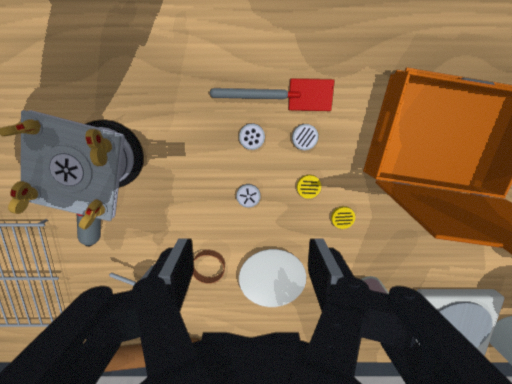

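View pics/scene20.png

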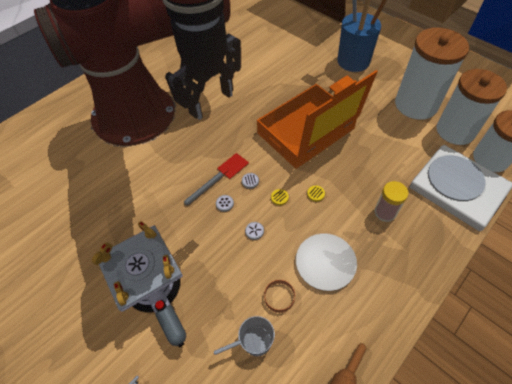

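View pics/side20.png

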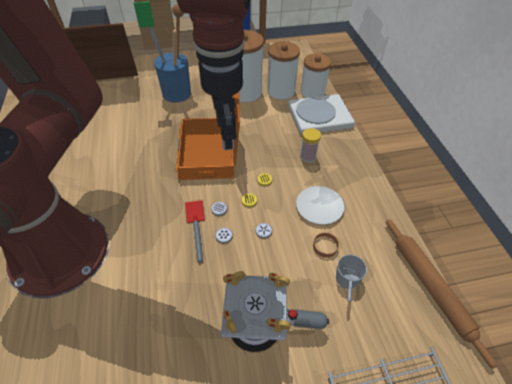

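```bash
cat > disc.py <<'E'
from h import *
def blobs(p,W,z=.01):
    hsv=cv2.cvtColor(p['color'],cv2.COLOR_RGB2HSV)
    m=((hsv[...,1]<70)&(hsv[...,2]>110)).astype(np.uint8)
    m=cv2.morphologyEx(m,cv2.MORPH_CLOSE,np.ones((5,5),np.uint8))
    n,l,st,c=cv2.connectedComponentsWithStats(m)
    for i in range(1,n):
        if st[i][4]>150:
            cs,_=cv2.findContours((l==i).astype(np.uint8),cv2.RETR_EXTERNAL,cv2.CHAIN_APPROX_NONE)
            (x,y),r=cv2.minEnclosingCircle(cs[0])
            if r<70: print('blob',(round(x,1),round(y,1)),round(r,1),st[i][4],atz(p,(x,y),z,W).round(4))
if __name__=='__main__':
    import sys
    s=sensors.read_state();p=vision.read_camera('wrist');save(p,sys.argv[1]);W=wfc(p,s)
    blobs(p,W)
    for d in finder.place_of(p,'disc_0'): print(round(d['p'],2),d['xy'],atz(p,d['xy'],0.0,W).round(4))
    if len(sys.argv)>2: move(eval(sys.argv[2]),np.radians(float(sys.argv[3])))
E
python3 disc.py w21 "(.551,-.0465,.12)" 90
```

```text
blob (249.0, 92.5) 37.0 469 [ 0.3629 -0.0444  0.01  ]
blob (251.3, 136.5) 13.4 557 [ 0.4359 -0.0407  0.01  ]
blob (305.0, 137.0) 13.6 552 [0.437  0.0542 0.01  ]
blob (64.5, 173.3) 23.0 895 [ 0.5017 -0.3849  0.01  ]
blob (96.0, 186.5) 9.6 186 [ 0.5273 -0.3314  0.01  ]
blob (247.9, 195.3) 12.4 463 [ 0.5454 -0.0472  0.01  ]
blob (107.0, 203.5) 18.2 346 [ 0.5612 -0.3164  0.01  ]
blob (59.0, 203.0) 29.0 594 [ 0.56  -0.408  0.01 ]
blob (22.5, 275.5) 56.2 1788 [ 0.7212 -0.52    0.01  ]
blob (84.7, 236.1) 8.3 153 [ 0.6302 -0.3723  0.01  ]
blob (272.0, 276.5) 34.1 3155 [0.7248 0.0021 0.01  ]
blob (467.5, 317.0) 49.7 2953 [0.8303 0.4362 0.01  ]
blob (121.0, 380.0) 24.2 314 [ 1.0179 -0.3582  0.01  ]
blob (380.0, 379.5) 24.3 359 [1.017 0.27  0.01 ]
0.72 [250.6, 133.9] [ 0.4324 -0.0419  0.    ]
0.69 [249.7, 194.6] [ 0.5473 -0.0439  0.    ]
0.67 [341.3, 215.2] [0.5907 0.1367 0.    ]
0.63 [304.3, 136.4] [0.4371 0.0548 0.    ]
0.54 [368.3, 286.8] [0.7583 0.2119 0.    ]
travel [ 9.19 23.74 -0.41] rot [ 0.1 -0.2 -0.1] alt [1.000e-01 1.798e+02 1.000e-01] q6 -0.372 q1 -0.375 curjaw 89.8 pos [ 0.4594 -0.0418  0.3575] t 33.3
```

Request:
{"api": "carry_out", "payload": {
  "travel": [
    [3,5,-0.2],
    [6,10,-0.4],
    [8.9,14,-0.4],
    [8.9,18,-0.4],
    [8.9,22,-0.4],
    [8.9,23.5,-0.4],
    [8.9,23.5,-0.4],
    [8.9,23.5,-0.4]
  ],
  "rot": [
    [0,0,0],
    [0,0,0],
    [0,0,0],
    [0,0,0],
    [0,0,0],
    [0,0,0],
    [0,0,0],
    [0,0,0]
  ],
  "gripper": [6.5,6.5,6.5,6.5,6.5,6.5,6.5,6.5]
}}

```text
t: 34.1
eef_pos: [0.549, -0.0467, 0.1247]
tcp_rot: [-1.573, 0.002, -0.004]
force: [0.9, 0.1, 0.6]
gripper_width: 0.0651
```

```bash
python3 disc.py w22 "(.548,-.046,.004)" 90
```

```text
blob (258.5, 61.5) 29.5 2060 [ 0.436  -0.0397  0.01  ]
blob (367.7, 61.8) 30.0 2423 [0.4366 0.0536 0.01  ]
blob (250.3, 184.9) 23.1 1560 [ 0.5459 -0.047   0.01  ]
blob (275.2, 313.9) 45.9 3526 [ 0.7019 -0.0187  0.01  ]
0.91 [423.2, 220.6] [0.5889 0.1364 0.    ]
0.8 [364.3, 61.5] [0.435  0.0543 0.    ]
0.62 [250.0, 184.8] [ 0.5488 -0.0474  0.    ]
0.62 [364.4, 165.7] [0.5293 0.0665 0.    ]
travel [-0.21 12.15  0.13] rot [ 0.1 -0.2  0.2] alt [ -0.3 179.8   0.2] q6 -0.318 q1 -0.322 curjaw 89.8 pos [ 0.5497 -0.047   0.1255] t 34.2
```

View pics/w22.png

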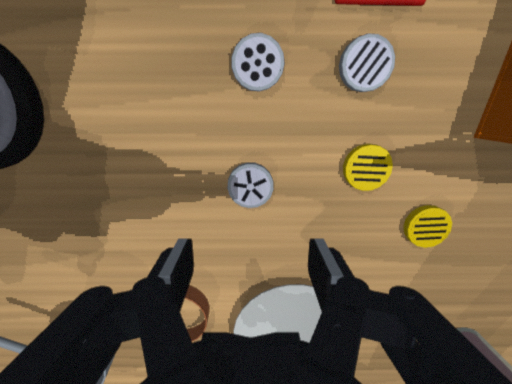

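Request:
{"api": "carry_out", "payload": {
  "travel": [
    [-0.3,4,0],
    [-0.3,8,0],
    [-0.3,11,0],
    [-0.3,12.6,0],
    [-0.3,12.7,0],
    [-0.3,12.7,0],
    [-0.3,12.7,0],
    [-0.3,12.7,0],
    [-0.3,12.7,0],
    [-0.3,12.7,0],
    [-0.3,12.7,0],
    [-0.3,12.7,0]
  ],
  "rot": [
    [0,0,0],
    [0,0,0],
    [0,0,0],
    [0,0,0],
    [0,0,0],
    [0,0,0],
    [0,0,0],
    [0,0,0],
    [0,0,0],
    [0,0,0],
    [0,0,0],
    [0,0,0]
  ],
  "gripper": [6.5,6.5,6.5,6.5,6.5,6.5,4,4,4,4,4,4],
  "newtons": 50
}}

```text
t: 35.4
eef_pos: [0.5488, -0.0478, 0.0012]
tcp_rot: [-1.575, -0.003, -0.008]
force: [-2.1, 1.1, 8.9]
gripper_width: 0.0433
```

```bash
python3 disc.py w23
```

```text
blob (267.5, 24.8) 56.3 5558 [ 0.4377 -0.0402  0.01  ]
blob (477.5, 34.5) 48.1 4223 [0.4416 0.0499 0.01  ]
blob (250.9, 247.9) 40.0 3351 [ 0.5451 -0.0475  0.01  ]
0.91 [450.7, 218.1] [0.5318 0.066  0.    ]
0.89 [473.7, 29.1] [0.4374 0.0548 0.    ]
0.73 [264.1, 26.9] [ 0.4362 -0.0413  0.    ]
0.71 [251.4, 245.6] [ 0.5493 -0.0473  0.    ]
```

View pics/w23.png

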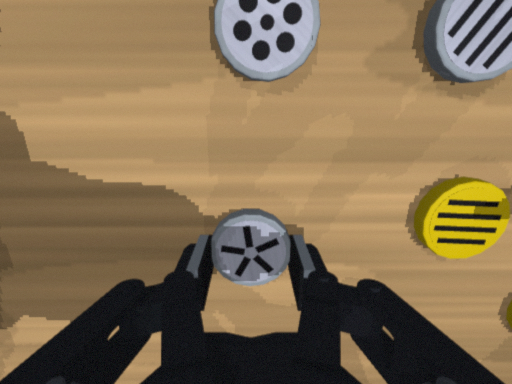

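Request:
{"api": "carry_out", "payload": {
  "travel": [
    [0,-2,0],
    [0,-5,0],
    [0,-9,0],
    [0,-12,0],
    [-4,-16,0],
    [-8,-19,1],
    [-11,-19,4],
    [-13,-19,8],
    [-13,-19,12],
    [-13,-19,16],
    [-13,-19,20],
    [-13,-19,24],
    [-13,-19,24],
    [-13,-19,24]
  ],
  "rot": [
    [0,0,0],
    [0,0,0],
    [0,0,0],
    [0,0,0],
    [0,0,0],
    [0,0,0],
    [0,0,0],
    [0,0,0],
    [0,0,0],
    [0,0,0],
    [0,0,0],
    [0,0,0],
    [0,0,0],
    [0,0,0]
  ],
  "gripper": [4,4,4,4,4,4,4,4,4,4,4,4,4,4]
}}

```text
t: 36.9
eef_pos: [0.4183, 0.194, 0.1904]
tcp_rot: [-1.575, -0.006, -0.007]
force: [1.1, -0.2, -0.5]
gripper_width: 0.0436
```

```bash
python3 disc.py w24; python3 - <<'E'
from h import *
print(sensors.read_state()['gripper_width'])
s=sensors.read_state();p=vision.read_camera('wrist');W=wfc(p,s)
for k,z in (('caddy',0),('cover_hinge',.056),('cover_tab',.2)):
    for d in finder.place_of(p,k): print(k,round(d['p'],2),d['xy'],atz(p,d['xy'],z,W).round(4))
move([.42,.33,.15],np.radians(90))
E
```

```text
blob (364.5, 113.0) 23.8 166 [0.3511 0.3222 0.01  ]
blob (80.5, 123.0) 17.6 214 [ 0.3621 -0.0015  0.01  ]
blob (60.5, 185.0) 19.8 954 [ 0.4364 -0.0411  0.01  ]
blob (138.6, 184.8) 19.8 1079 [0.4361 0.0555 0.01  ]
blob (249.8, 247.3) 40.3 3820 [0.523  0.1925 0.01  ]
blob (200.5, 255.5) 20.3 293 [0.5356 0.1261 0.01  ]
blob (507.0, 328.5) 54.6 2313 [0.6585 0.5742 0.01  ]
blob (137.0, 363.0) 30.5 1136 [0.7294 0.0146 0.01  ]
0.89 [140.1, 182.1] [0.4355 0.0536 0.    ]
0.86 [65.4, 183.1] [ 0.437  -0.0416  0.    ]
0.86 [209.8, 284.5] [0.5896 0.1346 0.    ]
0.73 [157.6, 246.8] [0.5281 0.0657 0.    ]
0.59 [249.5, 243.6] [0.523 0.192 0.   ]
0.04346435015623103
caddy 0.77 [333.3, 184.5] [0.4389 0.2968 0.    ]
cover_hinge 0.7 [325.5, 264.1] [0.5187 0.2794 0.056 ]
cover_tab 0.52 [326.9, 264.7] [0.4249 0.2354 0.2   ]
travel [ 0.04  3.91 13.78] rot [ 0.2 -0.3  0.4] alt [ -0.6 179.7   0.3] q6 0.154 q1 0.149 curjaw 89.7 pos [0.4186 0.1924 0.1896] t 37.2
```

View pics/w24.png

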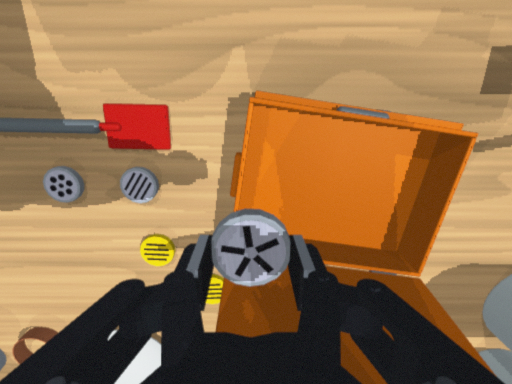

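```bash
python3 - <<'E'
from h import *
s=sensors.read_state();p=vision.read_camera('wrist');W=wfc(p,s)
c=[atz(p,u,.056,W)[:2] for u in ((254,93),(476,134),(418,275))]
print(np.round(c,4))
a=c[0];b=c[1];print('len',np.linalg.norm(b-a),'yaw',np.degrees(np.arctan2(*(b-a)[::-1]))-90, np.linalg.norm(c[2]-b))
y=(b-a)/np.linalg.norm(b-a);x=np.array([y[1],-y[0]]);print('centre',(a+b)/2+x*.085)
for d in finder.place_of(p,'caddy'):print(atz(p,d['xy'],0,W))
E
```

```text
[[0.3311 0.1957]
 [0.3702 0.4149]
 [0.5335 0.3888]]
len 0.22269733360072763 yaw -10.102335284867166 0.16540867260244874
centre [0.43434596 0.2903974 ]
[0.43620646 0.29849655 0.        ]
```

```bash
python3 - <<'E'
from h import *
move([.4143,.3426,.013],np.radians(80))
E
```

```text
travel [-0.61 17.59 15.06] rot [0.2 9.7 0.4] alt [   0.6 -170.3   -0.3] q6 0.154 q1 0.149 curjaw 89.7 pos [0.4185 0.1927 0.1895] t 37.3
```

Request:
{"api": "carry_out", "payload": {
  "travel": [
    [-0.2,0,4],
    [-0.4,0,8],
    [-0.6,2,12],
    [-0.6,4,14.5],
    [-0.6,6,15],
    [-0.6,10,15],
    [-0.6,14,15],
    [-0.6,16.5,15],
    [-0.6,17.5,15],
    [-0.6,17.5,15],
    [-0.6,17.5,15],
    [-0.6,17.5,15],
    [-0.6,17.5,15]
  ],
  "rot": [
    [0,3,0],
    [0,6,0],
    [0,10,0],
    [0,10,0],
    [0,10,0],
    [0,10,0],
    [0,10,0],
    [0,10,0],
    [0,10,0],
    [0,10,0],
    [0,10,0],
    [0,10,0],
    [0,10,0]
  ],
  "gripper": [4,4,4,4,4,4,4,4,4,4,4,4,4]
}}

```text
t: 38.6
eef_pos: [0.4154, 0.3425, 0.0155]
tcp_rot: [-1.568, 0.134, -0.148]
force: [0.5, 0.4, 0.1]
gripper_width: 0.0434
```

```bash
python3 chk.py w25
```

```text
[0.5 0.4 0.1] [0.03 0.01 0.  ] 0.043408957471264754
travel [ 11.7  -12.09 -66.86] rot [0.1 0.  0.5] alt [ 8.0e-01 -1.8e+02 -1.0e-01] q6 0.629 q1 0.45 curjaw 79.7 pos [0.4152 0.3424 0.0152] t 38.65
```

View pics/w25.png

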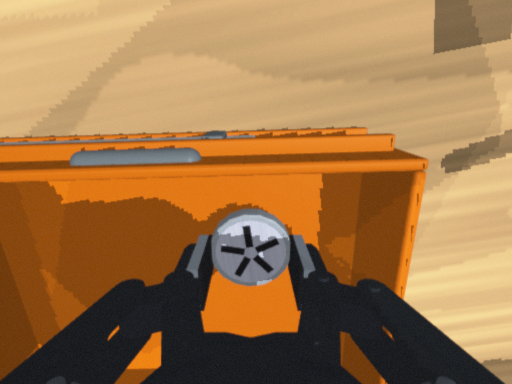

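Request:
{"api": "carry_out", "payload": {
  "travel": [
    [0,0.3,0],
    [0,0.3,0],
    [0,0.3,0],
    [0,0.3,0],
    [0,-4,0],
    [0,-8,0],
    [0,-12,0],
    [0,-15,0],
    [0,-15,-4],
    [0,-15,-8],
    [0,-15,-12]
  ],
  "rot": [
    [0,0,0],
    [0,0,0],
    [0,0,0],
    [0,0,0],
    [0,0,0],
    [0,0,0],
    [0,0,0],
    [0,0,0],
    [0,-3,0],
    [0,-6,0],
    [0,-10,0]
  ],
  "gripper": [6,6,6,6,6,6,6,6,6.2,6.4,6.5]
}}

```text
t: 39.75
eef_pos: [0.3922, 0.2238, 0.1655]
tcp_rot: [-1.574, -0.006, -0.008]
force: [-0.1, -1.1, 1.1]
gripper_width: 0.0653
```

```bash
python3 disc.py w26  "(.4365,.0545,.13)" 90
```

```text
blob (340.0, 143.0) 25.3 217 [0.3552 0.32   0.01  ]
blob (355.6, 195.2) 20.7 1177 [0.4149 0.3442 0.01  ]
blob (29.5, 209.5) 22.8 1011 [ 0.4328 -0.036   0.01  ]
blob (108.5, 211.0) 21.1 1186 [0.4347 0.0566 0.01  ]
blob (176.5, 260.0) 22.7 294 [0.5008 0.1308 0.01  ]
blob (510.5, 338.0) 42.0 2208 [0.6252 0.5852 0.01  ]
blob (119.5, 380.0) 23.7 775 [0.7074 0.0275 0.01  ]
0.96 [32.1, 206.5] [ 0.433  -0.0406  0.    ]
0.8 [352.8, 193.3] [0.416  0.3446 0.    ]
0.69 [130.2, 274.9] [0.53   0.0644 0.    ]
0.66 [110.7, 208.9] [0.4361 0.0541 0.    ]
0.61 [185.0, 308.8] [0.585  0.1326 0.    ]
travel [  4.49   3.65 -16.7 ] rot [ 0.2 -0.3  0.5] alt [ -0.8 179.7   0.3] q6 0.232 q1 0.227 curjaw 89.7 pos [0.3921 0.2219 0.1654] t 39.85
```

View pics/w26.png

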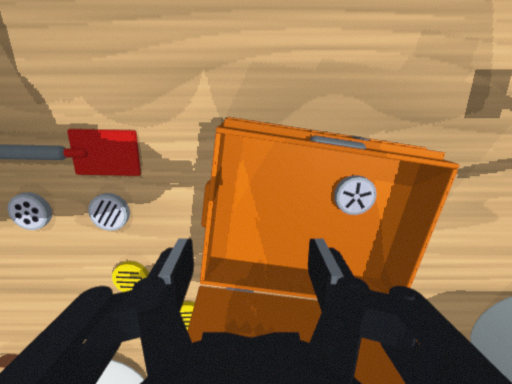

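Request:
{"api": "carry_out", "payload": {
  "travel": [
    [1,0,-4],
    [2,1,-8],
    [3,2,-12],
    [4.4,3.5,-15],
    [4.4,6,-16.7],
    [4.4,8,-16.7],
    [4.4,8,-16.7],
    [4.4,8,-16.7],
    [4.4,8,-16.7]
  ],
  "rot": [
    [0,0,0],
    [0,0,0],
    [0,0,0],
    [0,0,0],
    [0,0,0.5],
    [0,0,0.5],
    [0,0,0.5],
    [0,0,0.5],
    [0,0,0.5]
  ],
  "gripper": [6.5,6.5,6.5,6.5,6.5,6.5,6.5,6.5,6.5]
}}

```text
t: 40.75
eef_pos: [0.4367, 0.0548, 0.0878]
tcp_rot: [-1.575, 0.002, -0.005]
force: [-0.8, -0.7, 0.2]
gripper_width: 0.0649
```

```bash
python3 disc.py w27  "(.436,.0545,.003)" 90
```

```text
blob (250.1, 199.8) 26.7 2131 [0.4359 0.0542 0.01  ]
blob (139.0, 200.0) 27.0 1582 [ 0.4359 -0.0409  0.01  ]
0.95 [264.2, 287.6] [0.5328 0.0678 0.    ]
0.82 [249.9, 197.3] [0.4372 0.054  0.    ]
0.63 [143.2, 199.9] [ 0.4394 -0.0415  0.    ]
travel [-0.08  8.47  0.01] rot [ 0.2 -0.3  0.1] alt [ -0.2 179.7   0.4] q6 -0.167 q1 -0.172 curjaw 89.7 pos [0.4367 0.0547 0.0877] t 40.85
```

View pics/w27.png

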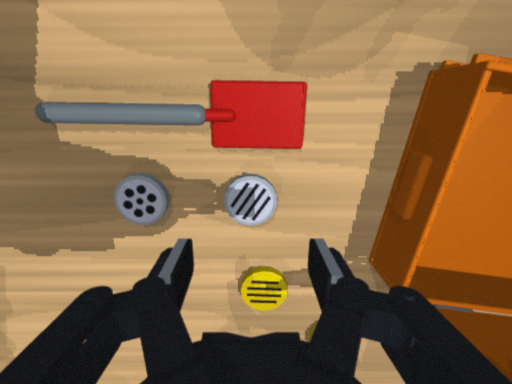

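Request:
{"api": "carry_out", "payload": {
  "travel": [
    [0,4,0],
    [0,7,0],
    [0,8.4,0],
    [0,8.5,0],
    [0,8.5,0],
    [0,8.5,0],
    [0,8.5,0],
    [0,8.5,0],
    [0,8.5,0],
    [0,8.5,0]
  ],
  "rot": [
    [0,0,0],
    [0,0,0],
    [0,0,0],
    [0,0,0],
    [0,0,0],
    [0,0,0],
    [0,0,0],
    [0,0,0],
    [0,0,0],
    [0,0,0]
  ],
  "gripper": [6.5,6.5,6.5,6.5,4,4,4,4,4,4],
  "newtons": 50
}}

```text
t: 41.85
eef_pos: [0.4382, 0.0542, 0.0049]
tcp_rot: [-1.575, -0.0, -0.007]
force: [-2.3, 0.3, 4.8]
gripper_width: 0.0422
```

Request:
{"api": "carry_out", "payload": {
  "travel": [
    [0,-2,0],
    [0,-5,0],
    [0,-9,0],
    [-1,-13,3],
    [-2,-15,7],
    [-2,-15,12]
  ],
  "rot": [
    [0,0,0],
    [0,0,0],
    [0,0,0],
    [0,3,0],
    [0,6,0],
    [0,10,0]
  ],
  "gripper": [4,4,4,4,4,4]
}}

```text
t: 42.45
eef_pos: [0.4201, 0.1758, 0.1601]
tcp_rot: [-1.569, 0.134, -0.155]
force: [1.4, -0.3, -0.2]
gripper_width: 0.0425
```

```bash
python3 disc.py w28  "(.3986,.2539,.013)" 80
```

```text
blob (386.0, 84.5) 28.0 225 [0.3513 0.325  0.01  ]
blob (407.0, 144.5) 23.8 1472 [0.4153 0.3455 0.01  ]
blob (77.5, 153.5) 20.0 290 [ 0.3609 -0.0023  0.01  ]
blob (71.9, 221.5) 20.9 1006 [ 0.4355 -0.0395  0.01  ]
blob (250.1, 245.1) 39.0 4380 [0.5039 0.1598 0.01  ]
blob (202.0, 254.0) 19.9 237 [0.5054 0.0998 0.01  ]
blob (143.5, 372.0) 20.7 417 [ 0.6811 -0.0307  0.01  ]
0.96 [75.4, 219.4] [ 0.4369 -0.0422  0.    ]
0.73 [251.2, 241.7] [0.5051 0.1609 0.    ]
0.7 [181.4, 272.9] [0.5335 0.0638 0.    ]
0.7 [243.8, 297.5] [0.5862 0.1359 0.    ]
0.56 [403.1, 144.6] [0.4172 0.3466 0.    ]
travel [-3.35 14.36  6.96] rot [ 0.  -0.1  0.5] alt [-8.000e-01  1.799e+02  1.000e-01] q6 0.296 q1 0.12 curjaw 79.9 pos [0.4182 0.1799 0.157 ] t 42.55
```

View pics/w28.png

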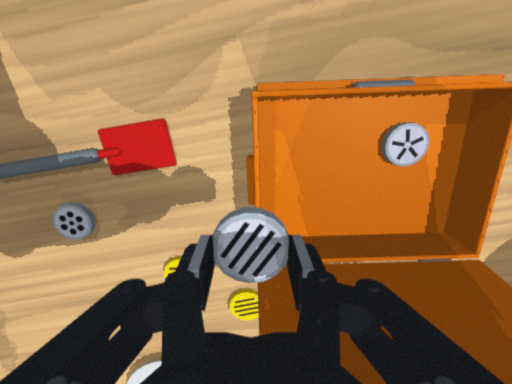

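Request:
{"api": "carry_out", "payload": {
  "travel": [
    [-1.5,0,3],
    [-3.3,0,6],
    [-3.3,2,7],
    [-3.3,4,7],
    [-3.3,8,7],
    [-3.3,12,7],
    [-3.3,14,7],
    [-3.3,14.4,7],
    [-3.3,14.4,7],
    [-3.3,14.4,7]
  ],
  "rot": [
    [0,0,0],
    [0,0,0],
    [0,0,0],
    [0,0,0],
    [0,0,0],
    [0,0,0],
    [0,0,0],
    [0,0,0],
    [0,0,0],
    [0,0,0]
  ],
  "gripper": [4,4,4,4,4,4,4,4,4,4]
}}

```text
t: 43.55
eef_pos: [0.4007, 0.2545, 0.0147]
tcp_rot: [-1.567, 0.129, -0.147]
force: [0.4, 0.1, -0.6]
gripper_width: 0.0423
```

```bash
python3 chk.py w29
```

```text
[ 0.4  0.1 -0.6] [-0.03  0.02  0.03] 0.042259302493182826
travel [ 11.41 -12.22 -57.97] rot [-0.  -0.   0.7] alt [ -1.1 180.   -0. ] q6 0.469 q1 0.293 curjaw 79.9 pos [0.4008 0.2546 0.0147] t 43.6
```

View pics/w29.png

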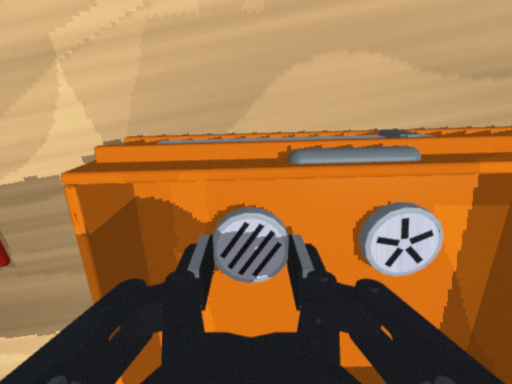

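Request:
{"api": "carry_out", "payload": {
  "travel": [
    [0,0.3,0],
    [0,0.3,0],
    [0,0.3,0],
    [0,0.3,0],
    [0,-4,0],
    [0,-8,0],
    [0,-12,0],
    [1,-15,-3],
    [2,-15,-8],
    [3,-15,-13],
    [4,-14,-18],
    [5,-12,-22]
  ],
  "rot": [
    [0,0,0],
    [0,0,0],
    [0,0,0],
    [0,0,0],
    [0,0,0],
    [0,0,0],
    [0,0,0],
    [0,0,0],
    [0,-3,0],
    [0,-6,0],
    [0,-10,0],
    [0,-10,0.5]
  ],
  "gripper": [5.7,5.7,5.7,5.7,5.7,5.7,5.7,5.7,6.2,6.4,6.5,6.5]
}}

```text
t: 44.8
eef_pos: [0.4108, 0.0273, 0.1366]
tcp_rot: [-1.573, -0.006, -0.004]
force: [1.1, -0.1, -0.3]
gripper_width: 0.0649
```

```bash
python3 disc.py w30  "(.436,-.041,.09)" 90
```

```text
blob (175.0, 136.5) 67.0 1469 [ 0.3632 -0.0461  0.01  ]
blob (479.5, 175.5) 25.1 1541 [0.4016 0.2589 0.01  ]
blob (187.0, 205.2) 22.1 1251 [ 0.4345 -0.0396  0.01  ]
0.78 [189.2, 201.4] [ 0.4339 -0.0394  0.    ]
0.69 [282.9, 278.5] [0.5323 0.0662 0.    ]
0.62 [473.3, 171.9] [0.4003 0.26   0.    ]
0.15 [504.4, 303.9] [0.5685 0.3423 0.    ]
travel [ 2.72  4.31 -6.57] rot [ 0.1 -0.5  0. ] alt [-0.000e+00  1.795e+02  1.000e-01] q6 -0.251 q1 -0.26 curjaw 89.5 pos [0.4093 0.025  0.133 ] t 44.9
```

View pics/w30.png

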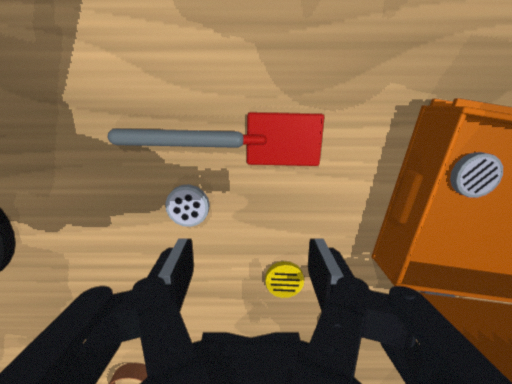

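Request:
{"api": "carry_out", "payload": {
  "travel": [
    [1,1,-3],
    [2.6,3,-6],
    [2.6,4.3,-6.6],
    [2.6,4.3,-6.6],
    [2.6,4.3,-6.6],
    [2.6,4.3,-6.6]
  ],
  "rot": [
    [0,0,0],
    [0,0,0],
    [0,0,0],
    [0,0,0],
    [0,0,0],
    [0,0,0]
  ],
  "gripper": [6.5,6.5,6.5,6.5,6.5,6.5]
}}

```text
t: 45.5
eef_pos: [0.4351, -0.0404, 0.0911]
tcp_rot: [-1.572, 0.004, -0.007]
force: [-0.1, -0.4, 0.8]
gripper_width: 0.0652
```

```bash
python3 disc.py w31  "(.436,-.041,.003)" 90
```

```text
blob (250.7, 199.4) 26.0 1656 [ 0.4351 -0.0402  0.01  ]
0.92 [250.5, 193.5] [ 0.4331 -0.0404  0.    ]
0.77 [356.8, 287.6] [0.5342 0.0667 0.    ]
travel [ 0.07  8.81 -0.02] rot [ 0.1 -0.4  0.1] alt [ -0.2 179.6   0.2] q6 -0.386 q1 -0.393 curjaw 89.6 pos [ 0.4352 -0.0406  0.0911] t 45.6
```

Request:
{"api": "carry_out", "payload": {
  "travel": [
    [0,4,0],
    [0,7,0],
    [0,8.7,0],
    [0,8.8,0],
    [0,8.8,0],
    [0,8.8,0],
    [0,8.8,0],
    [0,8.8,0],
    [0,8.8,0],
    [0,8.8,0]
  ],
  "rot": [
    [0,0,0],
    [0,0,0],
    [0,0,0],
    [0,0,0],
    [0,0,0],
    [0,0,0],
    [0,0,0],
    [0,0,0],
    [0,0,0],
    [0,0,0]
  ],
  "gripper": [6.5,6.5,6.5,6.5,4,4,4,4,4,4],
  "newtons": 50
}}

```text
t: 46.6
eef_pos: [0.4365, -0.041, 0.005]
tcp_rot: [-1.573, 0.002, -0.009]
force: [-2.0, 1.6, 7.8]
gripper_width: 0.0427
```

Request:
{"api": "carry_out", "payload": {
  "travel": [
    [0,-2,0],
    [0,-5,0],
    [0,-9,0],
    [0,-13,4],
    [0,-15,9],
    [0,-16,14],
    [0,-16,19],
    [0,-16,19],
    [0,-16,19]
  ],
  "rot": [
    [0,0,0],
    [0,0,0],
    [0,0,0],
    [0,3,0],
    [0,6,0],
    [0,10,0],
    [0,10,0],
    [0,10,0],
    [0,10,0]
  ],
  "gripper": [4,4,4,4,4,4,4,4,4]
}}

```text
t: 47.5
eef_pos: [0.4372, 0.151, 0.1654]
tcp_rot: [-1.568, 0.135, -0.144]
force: [0.0, -0.4, -1.1]
gripper_width: 0.0425
```

```bash
python3 disc.py w32  "(.4530,.2900,.013)" 80
```

```text
blob (412.5, 60.0) 27.5 207 [0.3483 0.3289 0.01  ]
blob (428.5, 125.5) 24.3 1517 [0.4153 0.3461 0.01  ]
blob (341.9, 127.1) 23.2 1501 [0.4009 0.2559 0.01  ]
blob (84.0, 138.0) 33.1 930 [ 0.3636 -0.0178  0.01  ]
blob (238.6, 250.5) 50.5 3783 [0.5274 0.1199 0.01  ]
blob (149.5, 366.5) 20.1 431 [ 0.6929 -0.0442  0.01  ]
0.92 [422.1, 126.6] [0.4172 0.3454 0.    ]
0.7 [247.9, 240.7] [0.5214 0.1325 0.    ]
0.66 [260.5, 284.2] [0.5883 0.1375 0.    ]
0.56 [337.6, 126.4] [0.4007 0.2543 0.    ]
0.39 [199.8, 255.1] [0.531  0.0681 0.    ]
travel [-1.07 15.15 14.2 ] rot [ 0.1 -0.4  0.3] alt [ -0.4 179.6   0.2] q6 0.227 q1 0.046 curjaw 79.6 pos [0.4373 0.1488 0.1648] t 47.6
```

View pics/w32.png

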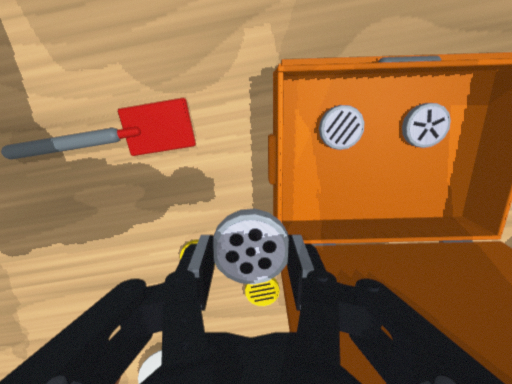

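Request:
{"api": "carry_out", "payload": {
  "travel": [
    [-1,0,4],
    [-1.1,0,8],
    [-1.1,0,12],
    [-1.1,2,14],
    [-1.1,6,14.2],
    [-1.1,10,14.2],
    [-1.1,14,14.2],
    [-1.1,15.1,14.2],
    [-1.1,15.1,14.2],
    [-1.1,15.1,14.2],
    [-1.1,15.1,14.2]
  ],
  "rot": [
    [0,0,0],
    [0,0,0],
    [0,0,0],
    [0,0,0],
    [0,0,0],
    [0,0,0],
    [0,0,0],
    [0,0,0],
    [0,0,0],
    [0,0,0],
    [0,0,0]
  ],
  "gripper": [4,4,4,4,4,4,4,4,4,4,4]
}}

```text
t: 48.7
eef_pos: [0.4542, 0.2899, 0.0152]
tcp_rot: [-1.568, 0.137, -0.148]
force: [0.8, -0.5, -1.5]
gripper_width: 0.0426
```

Request:
{"api": "carry_out", "payload": {
  "travel": [
    [0,0.1,0],
    [0,0.1,0],
    [0,0.1,0],
    [0,0.1,0],
    [0,-4,0],
    [0,-8,0],
    [0,-12,0],
    [-2,-16,0],
    [-4,-20,0],
    [-4,-20,0],
    [-4,-20,0],
    [-4,-20,0]
  ],
  "rot": [
    [0,0,0],
    [0,0,0],
    [0,0,0],
    [0,0,0],
    [0,0,0],
    [0,0,0],
    [0,0,0],
    [0,0,0],
    [0,0,0],
    [0,0,0],
    [0,0,0],
    [0,0,0]
  ],
  "gripper": [6,6,6,6,6,6,6,6,4,2,0,0]
}}

```text
t: 49.9
eef_pos: [0.4132, 0.2974, 0.2137]
tcp_rot: [-1.568, 0.138, -0.147]
force: [-0.3, -0.1, -0.5]
gripper_width: 0.002
```

```bash
python3 disc.py w33; python3 - <<'E'
from h import *
for n in ('scene','side'):
    q=vision.read_camera(n);save(q,n+'33')
    for k in ('cover_tab','cover_hinge'):
        for d in finder.place_of(q,k): print(n,k,round(d['p'],2),np.round(d['xy'],1))
move([.43,.29,.2])
E
```

```text
blob (285.8, 161.5) 18.0 986 [0.4146 0.3431 0.01  ]
blob (215.9, 163.3) 18.0 990 [0.4007 0.2543 0.01  ]
blob (250.8, 197.8) 17.1 870 [0.455  0.2899 0.01  ]
0.94 [113.7, 266.1] [0.5289 0.0664 0.    ]
0.83 [251.8, 196.2] [0.4565 0.2911 0.    ]
0.78 [286.6, 164.3] [0.4208 0.3444 0.    ]
0.6 [217.7, 161.5] [0.4007 0.2555 0.    ]
scene cover_tab 0.9 [344.9  93.6]
scene cover_hinge 0.68 [327.9 132.2]
side cover_tab 0.91 [234.1  95.6]
side cover_hinge 0.95 [231.  134.8]
travel [ 1.76  1.46 -0.43] rot [0.1 0.  0.4] alt [ 6.0e-01 -1.8e+02 -1.0e-01] q6 0.551 q1 0.369 curjaw 79.6 pos [0.4134 0.2974 0.2145] t 50.3
```

View pics/w33.png

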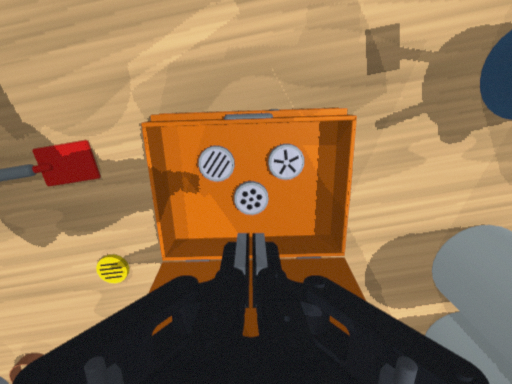

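View pics/scene33.png

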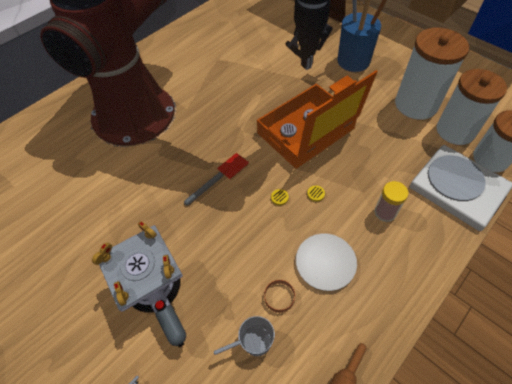

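View pics/side33.png

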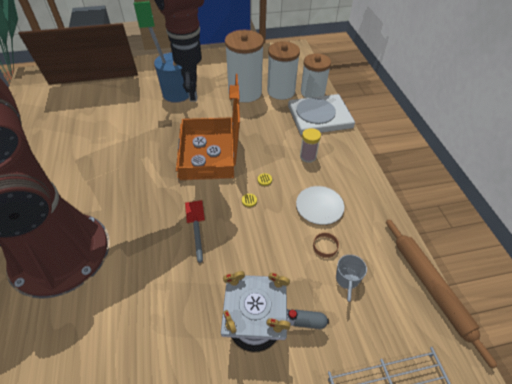

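```bash
cat > tab.py <<'E'
from h import *
import sys
C=np.array([.436,.293]);a=np.radians(-10.);ux=np.array([np.cos(a),np.sin(a)]);uy=np.array([-ux[1],ux[0]])
def cad(p): return np.array([(p[:2]-C)@ux,(p[:2]-C)@uy,p[2]])
def tri(rs):
    A=np.zeros((3,3));b=np.zeros(3)
    for o,d in rs:
        d=d/np.linalg.norm(d);M=np.eye(3)-np.outer(d,d);A+=M;b+=M@o
    return np.linalg.solve(A,b)
if __name__=='__main__':
    Q={n:vision.read_camera(n) for n in ('scene','side')}
    for k in ('cover_tab','cover_hinge'):
        rs=[ray(q,finder.place_of(q,k)[0]['xy'],wfc(q)) for q in Q.values() if finder.place_of(q,k)]
        if len(rs)==2: t=tri(rs);print(k,t.round(4),'caddy',cad(t).round(4))
    for n,q in Q.items(): save(q,n+sys.argv[1])
    s=sensors.read_state();print('tcp caddy',cad(s['eef_pos']).round(4),s['force'].round(1),s['t'],s['q'].round(2))
E
python3 tab.py 34
```

```text
cover_tab [0.5172 0.2941 0.1214] caddy [0.0798 0.0152 0.1214]
cover_hinge [0.5131 0.2646 0.076 ] caddy [ 0.0808 -0.0146  0.076 ]
tcp caddy [-0.023   0.0006  0.2149] [ 0.1 -0.4  0.3] 50.8 [ 0.37 -0.18 -0.21  1.54 -0.    0.55]
```

```bash
python3 - <<'E'
from tab import *
for n,sl in (('scene',(60,170,250,400)),('side',(60,190,165,295))):
    im=cv2.imread(f'pics/{n}34.png');q=vision.read_camera(n);W=wfc(q)
    for th,col in ((90,(255,0,0)),(100,(0,255,0)),(110,(255,255,0))):
        t=np.radians(th);pts=[]
        for y in (-.115,.115):
            p=C+ux*(.085-.17*np.cos(t))+uy*y
            pts.append(proj(q,[*p,.056+.17*np.sin(t)],W))
        for u in pts: cv2.circle(im,tuple(int(round(v)) for v in u),1,col,-1)
    for y in (-.115,.115):
        u=proj(q,[*(C+ux*.085+uy*y),.056],W);cv2.circle(im,tuple(int(round(v)) for v in u),1,(255,0,255),-1)
    r0,r1,c0,c1=sl
    cv2.imwrite(f'pics/o_{n}.png',cv2.resize(im[r0:r1,c0:c1],None,fx=4.4,fy=4.4,interpolation=cv2.INTER_CUBIC))
E
```

```text
(no output)
```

View pics/o_scene.png

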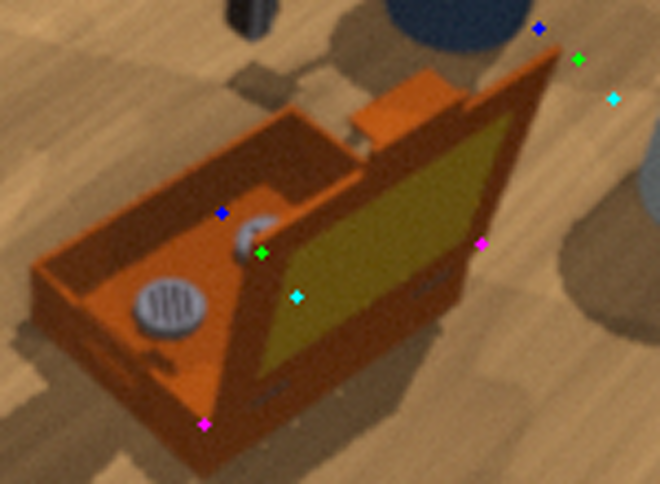

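View pics/o_side.png

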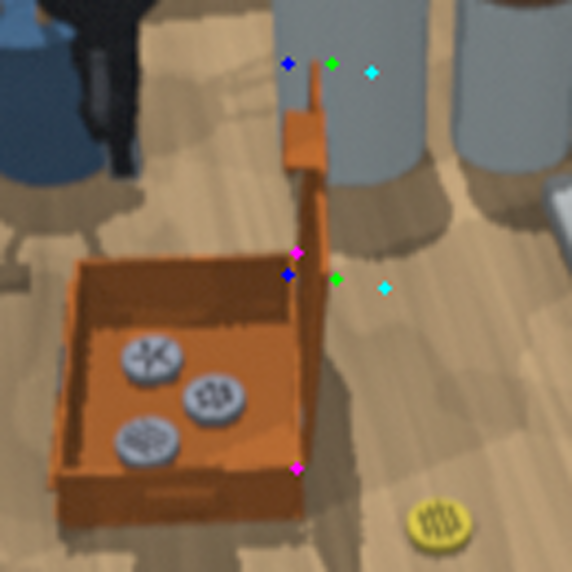

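Request:
{"api": "carry_out", "payload": {
  "travel": [
    [0,-4,0],
    [0,-8.5,0],
    [0,-9,0],
    [4,-9,0],
    [9,-9,0],
    [13,-9,0],
    [16.8,-9,0],
    [16.8,-9,0],
    [16.8,-6,0],
    [16.8,-2,0],
    [16.8,1,0],
    [16.8,2,0],
    [16.8,2,0],
    [16.8,2,0]
  ],
  "rot": [
    [0,0,0],
    [0,0,0],
    [0,0,0],
    [0,0,0],
    [0,0,0],
    [0,0,0],
    [0,0,0],
    [0,0,0],
    [0,0,0],
    [0,0,0],
    [0,0,0],
    [0,0,0],
    [0,0,0],
    [0,0,0]
  ],
  "gripper": [0,0,0,0,0,0,0,0,0,0,0,0,0,0]
}}

```text
t: 52.3
eef_pos: [0.5793, 0.2674, 0.1981]
tcp_rot: [-1.567, 0.135, -0.15]
force: [0.5, 0.2, 0.6]
gripper_width: -0.0002
```

```bash
python3 tab.py 35
```

```text
cover_hinge [0.5195 0.2661 0.077 ] caddy [ 0.0869 -0.012   0.077 ]
tcp caddy [ 0.1452 -0.0006  0.1964] [-0.3 -0.4  0.2] 52.75 [ 0.23  0.21  0.15  1.5  -0.    0.41]
```

View pics/scene35.png

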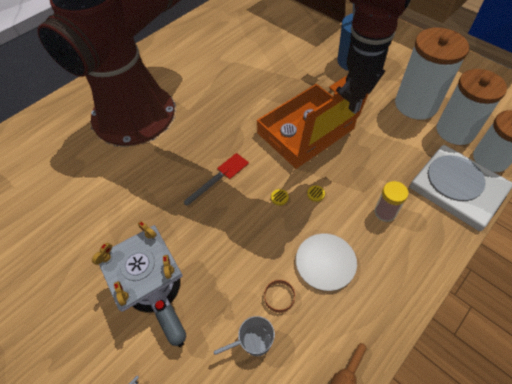

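Request:
{"api": "carry_out", "payload": {
  "travel": [
    [-1,0.2,0],
    [-1.9,0.3,0],
    [-3.1,0.1,0],
    [-4.3,0,0],
    [-5.5,0,0],
    [-6.7,0.1,0],
    [-7.9,0.4,0],
    [-9.1,0.7,0],
    [-10.3,1.1,0],
    [-11.4,1.6,0],
    [-11.4,1.6,0]
  ],
  "rot": [
    [0,0,0],
    [0,0,0],
    [0,0,0],
    [0,0,0],
    [0,0,0],
    [0,0,0],
    [0,0,0],
    [0,0,0],
    [0,0,0],
    [0,0,0],
    [0,0,0]
  ],
  "gripper": [0,0,0,0,0,0,0,0,0,0,0]
}}

```text
t: 53.85
eef_pos: [0.4653, 0.2881, 0.1794]
tcp_rot: [-1.567, 0.137, -0.147]
force: [-1.2, 0.9, -1.3]
gripper_width: 0.0001
```

```bash
python3 tab.py 36
```

```text
cover_tab [0.4418 0.281  0.2013] caddy [ 0.0078 -0.0108  0.2013]
cover_hinge [0.5276 0.2739 0.0852] caddy [ 0.0935 -0.0029  0.0852]
tcp caddy [3.160e-02 1.000e-04 1.795e-01] [-0.3  0.7  0.1] 54.35 [ 0.32 -0.06 -0.17  1.46 -0.    0.5 ]
```

View pics/scene36.png

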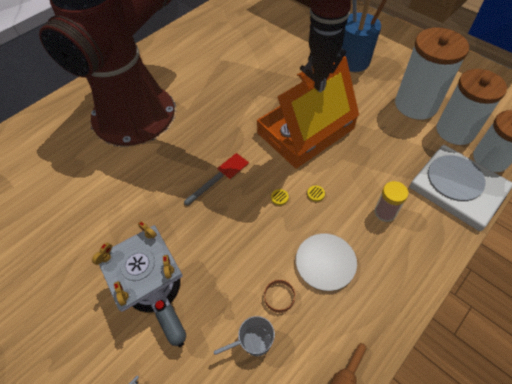

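Request:
{"api": "carry_out", "payload": {
  "travel": [
    [-1.1,0.6,0],
    [-2.1,1.3,0],
    [-3,2,0],
    [-3.9,2.9,0],
    [-4.7,3.8,0],
    [-5.4,4.8,0],
    [-6,5.8,0],
    [-6.6,6.9,0],
    [-6.9,7.8,0],
    [-7.2,8.8,0],
    [-7.2,8.8,0],
    [-7.2,8.8,0]
  ],
  "rot": [
    [0,0,0],
    [0,0,0],
    [0,0,0],
    [0,0,0],
    [0,0,0],
    [0,0,0],
    [0,0,0],
    [0,0,0],
    [0,0,0],
    [0,0,0],
    [0,0,0],
    [0,0,0]
  ],
  "gripper": [0,0,0,0,0,0,0,0,0,0,0,0]
}}

```text
t: 55.55
eef_pos: [0.3969, 0.3005, 0.0908]
tcp_rot: [-1.568, 0.137, -0.149]
force: [0.9, 0.0, 1.0]
gripper_width: -0.0002
```

```bash
python3 tab.py 37; python3 chk.py w37
```

```text
cover_tab [0.3618 0.3026 0.0946] caddy [-0.0747 -0.0034  0.0946]
cover_hinge [0.5187 0.2666 0.0826] caddy [ 0.086  -0.0116  0.0826]
tcp caddy [-0.0397  0.0007  0.0911] [ 0.  -0.1 -0.5] 56.05 [ 0.39 -0.2  -0.45  1.31 -0.    0.57]
[ 0.  -0.1 -0.5] [-0.   -0.02  0.05] -0.00017774905748627363
travel [ 12.86  -4.56 -62.37] rot [0.  0.  0.4] alt [   0.7 -180.    -0. ] q6 0.57 q1 0.388 curjaw 79.6 pos [0.397  0.3005 0.0911] t 56.1
```

View pics/w37.png

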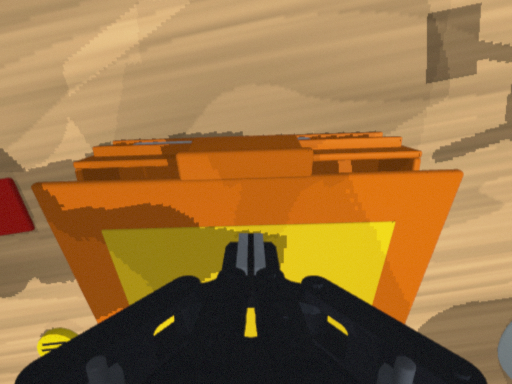

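View pics/side37.png

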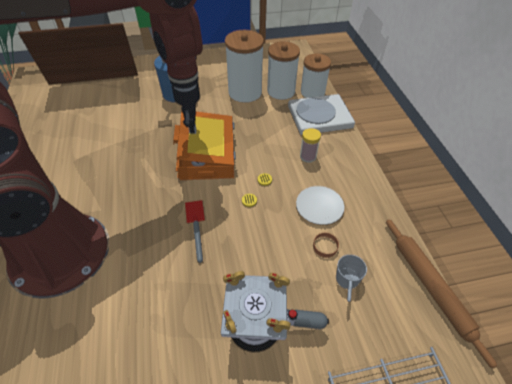

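Request:
{"api": "carry_out", "payload": {
  "travel": [
    [0,-1,0],
    [-2,-2,0],
    [-3.8,-2,0],
    [-3.8,-1,0],
    [-3.8,0,0],
    [-3.8,0.5,0],
    [-3.8,1,0],
    [-3.8,1.4,0],
    [-3.8,1.7,0],
    [-3.8,2,0],
    [-3.8,2.2,0],
    [-3.8,2.4,0],
    [-3.8,2.6,0],
    [-3.8,2.8,0],
    [-3.8,3,0]
  ],
  "rot": [
    [0,0,0],
    [0,0,0],
    [0,0,0],
    [0,0,0],
    [0,0,0],
    [0,0,0],
    [0,0,0],
    [0,0,0],
    [0,0,0],
    [0,0,0],
    [0,0,0],
    [0,0,0],
    [0,0,0],
    [0,0,0],
    [0,0,0]
  ],
  "gripper": [0,0,0,0,0,0,0,0,0,0,0,0,0,0,0]
}}

```text
t: 57.6
eef_pos: [0.3602, 0.3075, 0.0616]
tcp_rot: [-1.567, 0.137, -0.149]
force: [-9.3, -4.5, 26.0]
gripper_width: -0.0001
```

```bash
python3 tab.py 38; python3 chk.py w38
```

```text
cover_tab [0.3558 0.2998 0.0621] caddy [-0.0802 -0.0072  0.0621]
cover_hinge [0.521  0.2752 0.0781] caddy [ 0.0868 -0.0028  0.0781]
tcp caddy [-0.0772  0.001   0.0617] [-3.7 -3.2 11.5] 58.1 [ 0.43 -0.26 -0.56  1.27 -0.    0.61]
[-3.7 -3.2 11.5] [-0.42  1.02 -0.01] -0.00015214026556434164
travel [ 16.64  -7.47 -62.38] rot [0.  0.  0.5] alt [   0.7 -180.    -0. ] q6 0.615 q1 0.433 curjaw 79.6 pos [0.3601 0.3074 0.0617] t 58.15
```

View pics/w38.png

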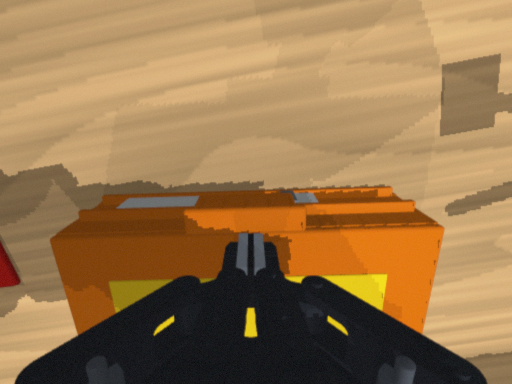

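Request:
{"api": "carry_out", "payload": {
  "travel": [
    [0,-3,0],
    [0,-8,0],
    [0,-13,0],
    [0,-18,0],
    [0,-22,0],
    [-2,-22,-5],
    [-2,-22,-9],
    [-2,-22,-9],
    [-2,-22,-9]
  ],
  "rot": [
    [0,0,0],
    [0,0,0],
    [0,0,0],
    [0,0,0],
    [0,0,0],
    [0,0,0],
    [0,0,0],
    [0,0,0],
    [0,0,0]
  ],
  "gripper": [0,0,0,0,0,0,0,0,0]
}}

```text
t: 59.05
eef_pos: [0.3229, 0.2225, 0.2817]
tcp_rot: [-1.566, 0.137, -0.152]
force: [-0.3, 0.5, 0.0]
gripper_width: -0.0001
```

```bash
python3 tab.py 39; python3 chk.py w39; python3 - <<'E'
from h import *
q=vision.read_camera('scene');im=q['color']
cv2.imwrite('pics/f1.png',cv2.resize(im[60:180,230:390],None,fx=4,fy=4,interpolation=cv2.INTER_CUBIC)[:,:,::-1])
cv2.imwrite('pics/f2.png',cv2.resize(im[210:330,80:210],None,fx=4,fy=4,interpolation=cv2.INTER_CUBIC)[:,:,::-1])
E
```

```text
cover_tab [0.3493 0.3045 0.0592] caddy [-0.0874 -0.0037  0.0592]
cover_hinge [0.5264 0.2701 0.0753] caddy [ 0.093  -0.0069  0.0753]
tcp caddy [-0.0998 -0.0885  0.2815] [ 0.6  0.1 -0.2] 59.55 [ 0.27 -0.52 -0.36  1.73 -0.    0.45]
[ 0.6  0.1 -0.2] [-0.02  0.06  0.02] -8.902545203481748e-05
travel [ 18.62  14.52 -53.4 ] rot [0.  0.  0.5] alt [   0.7 -180.    -0. ] q6 0.453 q1 0.272 curjaw 79.6 pos [0.3224 0.2231 0.2815] t 59.6
```

View pics/f1.png

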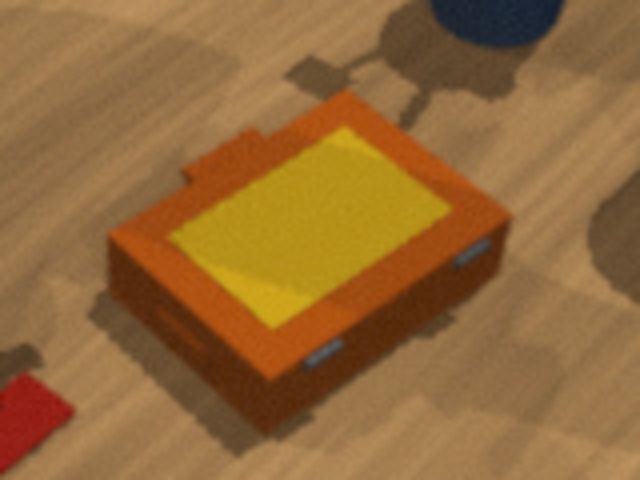

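View pics/f2.png

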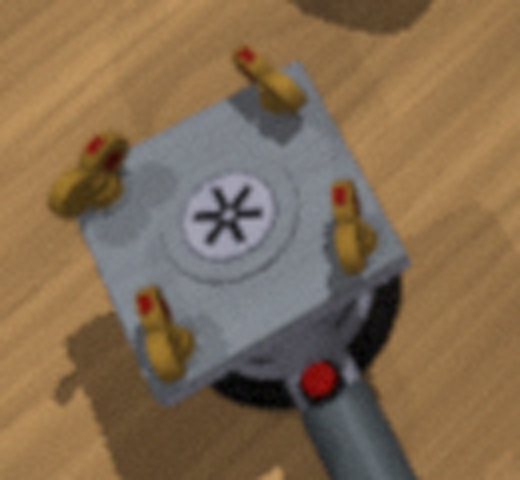

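View pics/w39.png

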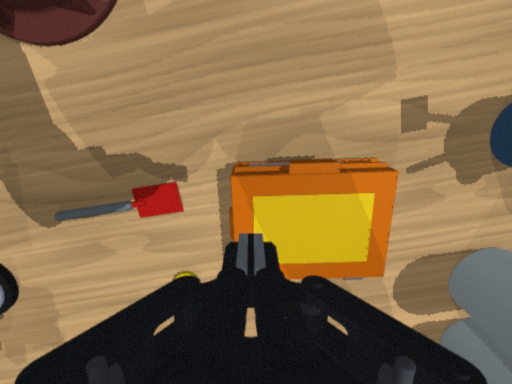

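View pics/side39.png

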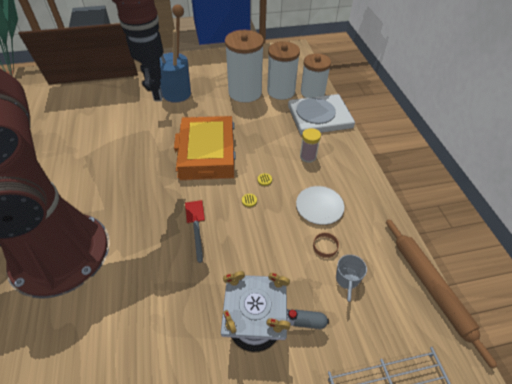

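```bash
python3 -c "
from h import *
print(job.hand_in())"
```

```text
the job is handed in; nothing more can be done
None
```

I handed the job in at about 60 s of the 210 s allowed; the hand-in reports no verdict.

- **Nuts:** I turned them in cross order, C then A, then B then D. The measured tool turns were about 181°, 174°, 179° and 179°. The last scene picture shows all four red marks on the opposite ear. I did not measure how level the die plate is.
- **Discs:** Three steel discs were present: star, flower and four bars. All three lay flat in the caddy when I last saw them, before closing the cover. I saw no fir-tree disc in any view, and I left the two yellow look-alikes alone.
- **Cover:** I swung it down and pressed it at the front edge, reaching 26 N, with the fingertip stopping 62 mm above the counter, which is the shut height. After I lifted away, the pictures show it staying flat and shut.
- **Rest of the scene:** The arm ended clear of everything, and the bystanders look unmoved in the last pictures.

One check disagreed: triangulating the cover's points from the two fixed cameras was unreliable, so I judged the cover's opening angle from overlays on the pictures instead. The hinge still read about 20 mm high in the last check, while the tab read 59 mm against an expected 62 mm.

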